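# Load the taper-sleeve nesting jig and lock it with the keeper plate

## Robot

A 7-joint arm with a two-finger parallel gripper is mounted at the origin on a cart in front of the work surface, level with it; the furniture and walls round the work are solid. World frame = base frame: x ahead of the robot, y to its left, z up, the work surface at z = 0. Lengths are in m, angles in rad, forces in N, time in s.
With the tool pointing down it reaches from about 0.425 to 0.925 m from the base axis. Payload 6.8 kg.
Tool frame: the origin (TCP) lies between the finger pads; the fingertips stand 22 mm ahead of it and the grasp point (between the pads) lies 3 mm ahead of it; z points along the fingers, y is the direction in which the jaws open and shut (so a half turn about z gives the same grasp; the last joint's range is limited). The gripper opens to 85 mm and grips with 20 to 120 N. Pads are 22 mm wide; open, the fingers measure 114 mm over their backs; the gripper's body (76 mm by 85 mm) begins 54 mm behind the grasp point. The pads swing forward as they close: fully open they stand 13 mm farther back than shut.
Start: joints at [1.125, 0.477, 0.022, 1.555, -0.011, 1.109, -0.083], TCP at [0.224, -0.637, 0.253] pointing down, gripper open.
Joint ranges: [-2.96, 2.96], [-0.34, 2.1], [-1.41, 1.46], [0.24, 2.44], [-1.37, 4.51], [0.17, 1.92], [-2.96, 2.96]. Speed limits (rad/s): [2.39, 2.39, 3.14, 3.14, 3.14, 3.14, 3.14].

## Interface

Orientations are given as a unit quaternion [w, x, y, z].
In Python, from station import bot gives the robot as it stands. The module is installed in compiled form; this text tells all that it offers.
- The arm moves only by the tool drive_tool, never from a script. Its argument "series" is one flat list of numbers, 7 for each row, row after row: the opening, from -1 (shut) to 1 (fully open), then the shift along the tool's x, y, z in mm, then the turn, a rotation vector about the tool's x, y, z in rad. In form: [jaw, x, y, z, wx, wy, wz, jaw, x, y, z, wx, wy, wz, ...]. A call has 1 to 12 rows; each row shifts and turns the commanded pose from where the row before left it, along the tool's axes as they then stand; what a row does not reach is not made up. A row lasts 1/8 s, in which the tool goes at most 62.5 mm and 10.7 degrees, less where a joint would pass 70% of its speed; a pose out of reach is approached as far as the arm can. A call with a gripper value outside its range is refused whole. The fingers move at their own pace and stop on an object; "force" is the grip in N (left out, the last holds). Time passes only in rows, so rows that do not move let the fingers close. It gives the time, the measured TCP pose, the force and the opening at its end, in the units of the state.
- bot.get_obs(): the state, without advancing time (a new reading comes with each control period).
- bot.read_camera(name): name is "side" or "top" or "wrist"; returns a dict with "pixels" (480x640x3 uint8, blue, green, red), "camera_matrix" (3x3 intrinsics, pixels), "rvec" (rotation vector, rad) and "tvec" (3), from world to camera coordinates, as OpenCV has them. Camera axes: x right, y down, z forward; pixel columns grow to the right and rows downward; lengths in m; the calibration is good to about 2 mm. A picture is of the moment at which its call begins. There is no depth.
- bot.hand_in(): hands the job in, once; it reports no verdict.
The state is a dict: "t": time; "q": joint angles; "joint_vel": joint speeds; "joint_torque": joint torques, N m; "eef_pos": TCP position; "tool_rot": TCP orientation; "contact_force": force on the tool from outside, world axes, zero at the start; "torque": the same for the moment, N m; "gripper_width": opening from 0.0 (shut) to 1.0 (fully open).
Only numpy, scipy, OpenCV 4.12 (cv2) and the standard library are available. Lean on these libraries where they do the work, as an engineer would, in place of code of your own. Each camera call takes 0.05 s, during which the arm holds its last target. There are 200 camera calls.

## Task

Take the yellow keeper plate off the jig's headed stud and lay it flat on the bench, then nest every blue taper sleeve on the bench, narrow end down, into the jig's two tapered sockets, no more than two deep in each and each one fully home. Then lock the jig: tilt the keeper's oblong eye past the stud's wide head and lay the plate level on the centre block, along the jig over both sockets, so that it cannot lift off; leave the other things on the bench where they are.

Things in the scene. Friction and masses are not known exactly. Their poses are not given: they have to be found in the camera images.
- jig: nesting jig, fixed to the bench: dark base plate 96 x 236 x 8 mm, long along its own y, a grey centre block (50 mm in x, 66 in y, flat top 78 mm above the bench) with a headed steel stud, and an aluminium tapered socket 76 mm either side of the stud along y. Origin: centre of the base plate's underside, at bench height, on the stud's axis; z up
- socket_near (a point): centre of the mouth of the socket at the jig's +y end (nearer the robot), 44 mm above the bench. Outside a tube 72 mm in diameter; tapered bore, 58 mm at the mouth, 38 mm at its bottom, 36 mm deep. A sleeve has about 1.7 mm play all round and is home when its collar sits on the rim, its narrow end then 10 mm above the bench
- socket_far (a point): the same for the identical socket at the jig's -y end
- stud_head (a point): centre of the underside of the stud's round flat head, on the stud's axis, 100 mm above the bench and 22 mm above the centre block's top. Head 34 mm in diameter, 4 mm thick (top at 104 mm); stem below it 8 mm in diameter
- keeper: loose yellow keeper plate, 0.15 kg: 54 mm wide (x -27 to 27), 200 mm long (y -100 to 100), 4 mm thick, an oblong eye through its middle, 30 mm in x by 40 in y. A tab 40 mm wide in y runs out to x = -60 and carries the grip lug. Origin: centre of the eye on the plate's underside; z up through the plate. Starts on the stud, lying on the centre block under the head, lug on the robot's right
- eye_edge (a point): middle of the long edge of the eye on the lug side, at the plate's underside (keeper x = -15). The 34 mm head does not pass the 30 mm wide eye flat: tilt the plate about its y, e.g. with the lug side about 27 degrees down (3 mm play above and below the head), hook this edge under the head up to the stem, then level so that the opposite edge comes down past the head
- keeper_lug (a point): middle of the black grip lug on the keeper: an upright block 10 mm thick along the keeper's x (x -55 to -45), 30 mm wide in y, from 4 to 34 mm above the plate's underside
- sleeve_1: blue taper sleeve, loose, may be absent, a hollow cup, 50 mm high, stands narrow end down: outside 36 mm diameter at the bottom, 54 at 34 mm height, then a straight 65 mm collar from 34 to 50 mm; inside 32 mm at the bottom, 58 at the top. A second one nests in it, home when its collar sits on the lower collar, 16 mm higher. 0.14 kg, bottom-heavy (steel disc in the foot). Origin: on the axis at the narrow end, z towards the collar
- sleeve_2: another sleeve, identical to sleeve_1; may be absent
- sleeve_3: another sleeve, identical to sleeve_1; may be absent
- sleeve_4: another sleeve, identical to sleeve_1; may be absent
- vice: the bench vice, fixed furniture, 160 mm high, long along x: it covers about 160 mm before (-x) to 150 mm beyond its origin, and 80 mm to the right to 110 mm to the left (+y) of it. Origin about at its middle, at bench height
- tape_roll: bystander, fixed to the bench: black roll of insulating tape, 66 mm across, 19 mm high; origin at the centre of its underside. Leave it alone
- marker: bystander, loose: black and blue marker pen, 133 mm long, 17 mm thick; origin at the centre of its underside; it lies along its own y. Leave it alone
- side_cutters: bystander, fixed to the bench: side cutters with red handles, 142 mm long, 61 mm wide, 12 mm thick; origin at the centre of its underside; it lies along its own y. Leave it alone
- grease_tin: bystander, loose: clear tin with a green lid, 69 mm across, 33 mm high; origin at the centre of its underside. Leave it alone
- spanner: bystander, loose: steel spanner, 146 mm long, 26 mm wide, 6 mm thick; origin at the centre of its underside; it lies along its own y. Leave it alone
- red_bin: bystander, fixed to the bench: red open parts bin, 156 x 68 x 58 mm; origin at the centre of its underside; long along its own x. Leave it alone

How it is judged:
By the outcome, as a careful person would: the job done as asked, in the order asked, and still so for the second after the job is handed in, with the robot touching nothing.
Of sleeve_1, sleeve_2, sleeve_3, sleeve_4 only 3 to 4 are there at a start; the rules pass over those that are not, and their reading is None.
At some moment in a run one of keeper, sleeve_1, sleeve_2, sleeve_3, sleeve_4 may be knocked a few centimetres aside while the robot is not near it.
It also fails if it takes over 200 s, if anything falls off the work surface, if the arm or the gripper's body presses on something with over 40 N, if the wrist force passes 120 N, or if a joint passes its speed limit or range.

## Working session

There is one attempt and no reset: what is moved stays moved. The work goes in short steps, Python scripts to look and compute and a tool call to move; the robot and the scene stay as the last step left them, time stands still between calls to the robot, and variables do not carry over. Pictures are saved under pics/ and viewed, about 12 in all and at most 16, crops included, and the job is handed in when it is done.

Besides the shell and the picture viewer there is one more tool, called after "Request:" in YAML: its name, and indented under it one key for each argument. drive_tool: Moves the arm, as the interface text tells. Its arguments: {"type":"object","properties":{"series":{"type":"array"},"force":{"type":"number"}},"required":["series"]}

```bash
mkdir -p pics
cat > h.py <<'E'
import numpy as np, cv2
from station import bot
from scipy.spatial.transform import Rotation as R
def cam(n,save=None):
    c=bot.read_camera(n)
    if save: cv2.imwrite('pics/'+save,c['pixels'])
    c['Rm']=cv2.Rodrigues(np.array(c['rvec'],float))[0]; c['t']=np.array(c['tvec'],float).ravel(); c['K']=np.array(c['camera_matrix'])
    return c
def ray(c,u,v,z):
    d=c['Rm'].T@np.linalg.solve(c['K'],[u,v,1.]); o=-c['Rm'].T@c['t']
    return o+d*(z-o[2])/d[2]
def proj(c,p):
    q=c['K']@(c['Rm']@np.array(p,float)+c['t']); return q[:2]/q[2]
def rot(): 
    o=bot.get_obs(); w,x,y,z=o['tool_rot']; return R.from_quat([x,y,z,w])
def st():
    o=bot.get_obs(); print('t',round(o['t'],2),'p',np.round(np.array(o['eef_pos'])*1000,1),'q',np.round(o['q'],2),'g',round(o['gripper_width'],3),'F',np.round(o['contact_force'],1)); print(np.round(rot().as_matrix(),3).tolist())
E
python3 - <<'E'
from h import *
st()
ims=[]
for n in ['side','top']:
    c=cam(n,n+'0.png'); print(n,-c['Rm'].T@c['t'],c['Rm'][2],c['K'][0,0])
cam('wrist','wrist0.png')
E
```

```text
t 0.0 p [ 223.5 -636.3  252.3] q [ 1.12  0.48  0.02  1.56 -0.01  1.11 -0.08] g 1.002 F [ 0.1 -0.1 -0.3]
[[0.943, 0.331, -0.001], [0.331, -0.943, 0.002], [-0.0, -0.002, -1.0]]
side [-0.12731888  0.42961888  0.75424969] [ 0.62368538 -0.41531968 -0.66221304] 439.28970453250514
top [0.46058481 0.00708985 1.24363828] [ 0.04356775 -0.02678333 -0.9986914 ] 443.65252483117496
```

View pics/top0.png

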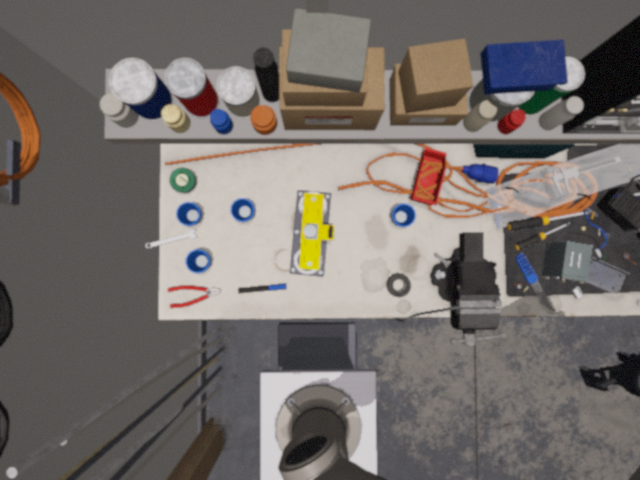

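View pics/side0.png

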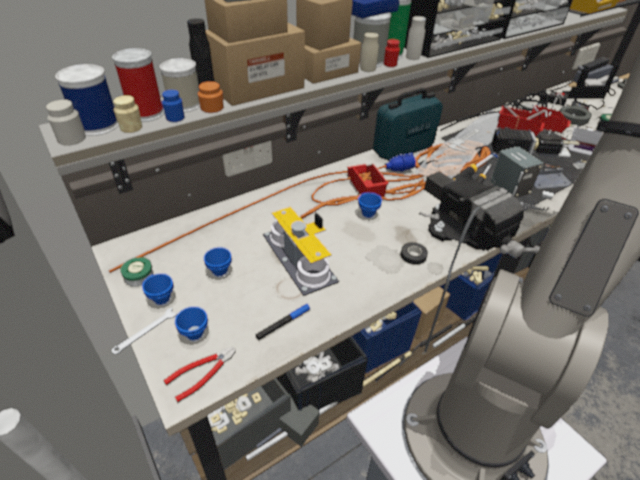

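The top view shows four blue sleeves at (190,214), (243,210), (199,261) and (402,215). The jig is at about (311,233), with the keeper on it and the lug at (328,232). The side view agrees.

```bash
cat >> h.py <<'E'
def hsv(c): return cv2.cvtColor(c['pixels'],cv2.COLOR_BGR2HSV)
def blobs(m,amin):
    n,l,s,ce=cv2.connectedComponentsWithStats(m.astype(np.uint8))
    return [(s[i,4],ce[i],l==i) for i in range(1,n) if s[i,4]>amin]
def sleeves(c,z=.05,amin=150,amax=1e9):
    H=hsv(c); m=cv2.inRange(H,(100,130,40),(125,255,255)); out=[]
    for cn in cv2.findContours(m,cv2.RETR_EXTERNAL,cv2.CHAIN_APPROX_NONE)[0]:
        if not amin<cv2.contourArea(cn)<amax: continue
        (u,v),(a,b),_=cv2.fitEllipse(cv2.convexHull(cn)); p=ray(c,u,v,z)
        r=np.linalg.norm(p-ray(c,u+(a+b)/4,v,z))
        out.append((np.round([u,v],1),np.round(p*1000,1),round(r*1000,1)))
    return out
E
python3 - <<'E'
from h import *
c=cam('top')
for s in sleeves(c): print(s)
H=hsv(c); m=cv2.inRange(H,(22,150,100),(35,255,255))
cn=max(cv2.findContours(m,cv2.RETR_EXTERNAL,cv2.CHAIN_APPROX_NONE)[0],key=cv2.contourArea)
r=cv2.minAreaRect(cn);print(r)
for p in cv2.boxPoints(r): print(np.round(ray(c,*p,.082)*1000))
im=c['pixels'][170:300,270:350]
cv2.imwrite('pics/jig_crop.png',cv2.resize(im,None,fx=4.5,fy=4.5,interpolation=cv2.INTER_CUBIC))
# dark base
m=(cv2.inRange(H,(0,0,0),(180,110,110))>0); m[:170]=0;m[300:]=0;m[:,:280]=0;m[:,345:]=0
m|=(cv2.inRange(H,(22,150,100),(35,255,255))>0); m[:170]=0;m[300:]=0
for a,ce,l in blobs(m,800):
    pts=np.argwhere(l)[:,::-1].astype(np.float32); print(a,cv2.minAreaRect(pts))
for nm,p in dict(red_bin=(429,177),tape=(398,285),marker=(262,288),tin=(183,180),span1=(147,245),span2=(196,232),vice=(475,285)).items(): print(nm,np.round(ray(c,*p,.01)*1000))
for k in [(160,318),(560,318),(160,145),(560,145)]: print(np.round(ray(c,*k,0)*1000))
E
```

```text
(array([526.3, 268.8]), array([ 431.1, -568.4,   50. ]), np.float64(32.5))
(array([198. , 260.7]), array([457.5, 317.8,  50. ]), np.float64(29.8))
(array([402.8, 214.9]), array([ 578.8, -232.9,   50. ]), np.float64(29.6))
(array([188.8, 213.5]), array([584. , 343.2,  50. ]), np.float64(29.9))
(array([242.5, 209.8]), array([593.7, 200. ,  50. ]), np.float64(29.3))
(array([481.7, 172.6]), array([ 694.5, -451.4,   50. ]), np.float64(36.6))
(array([220.7, 120.9]), array([835.4, 259.7,  50. ]), np.float64(28.9))
(array([147.5,  95.9]), array([903.1, 456.6,  50. ]), np.float64(57.1))
(array([522. ,  66.9]), array([ 990. , -570.3,   50. ]), np.float64(112.7))
((316.66986083984375, 231.28761291503906), (31.511354446411133, 75.13188171386719), 3.9451863765716553)
[438.  49.  82.]
[635.  35.  82.]
[629. -47.  82.]
[432. -33.  82.]
1338 ((316.66986083984375, 231.28761291503906), (31.511354446411133, 75.13188171386719), 3.9451863765716553)
red_bin [ 690. -316.   10.]
tape [ 387. -225.   10.]
marker [381. 152.  10.]
tin [681. 371.  10.]
span1 [501. 468.  10.]
span2 [537. 334.  10.]
vice [ 386. -441.   10.]
[300. 434.   0.]
[ 291. -685.    0.]
[782. 439.   0.]
[ 784. -699.    0.]
```

View pics/jig_crop.png

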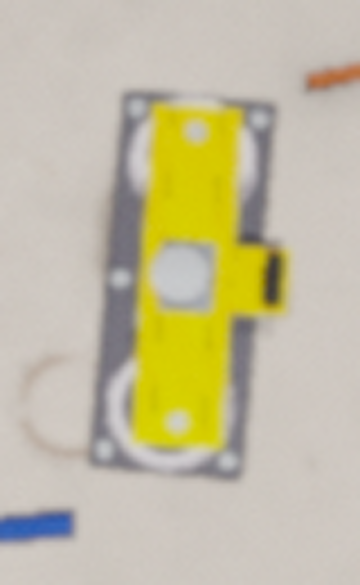

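The crop shows the plate on the stud. The head is at about (181,274), the base plate corners at (126,93), (275,105), (240,477) and (90,462), and the lug at (272,277).

```bash
cat >> h.py <<'E'
def plan(T,yawdeg=None,tilt=None):
    """print shift to target TCP (mm, world) in tool axes after turning to target, yaw of tool x axis in world with tool down"""
    o=bot.get_obs(); p=np.array(o['eef_pos'])*1000; r=rot()
    if yawdeg is not None:
        y=np.radians(yawdeg); X=np.array([np.cos(y),np.sin(y),0]);Z=np.array([0,0,-1]);M=np.c_[X,np.cross(Z,X),Z]
        g=R.from_matrix(M)
        if tilt: g=g*R.from_rotvec([np.radians(tilt),0,0])
        print('turn rv',np.round((r.inv()*g).as_rotvec(),3)); r=g
    print('then shift',np.round(r.inv().apply(np.array(T)-p),1))
E
python3 - <<'E'
from h import *
c=cam('top')
P=lambda u,v,z: ray(c,270+u/4.5-.4,170+v/4.5-.4,z)*1000
C=[P(*k,.008) for k in [(126,93),(275,105),(240,477),(90,462)]]
C=np.array(C);print(np.round(C));print('centre',C.mean(0))
d=(C[3]+C[2]-C[0]-C[1])/2;print('y axis',d/np.linalg.norm(d),np.linalg.norm(d),np.linalg.norm(C[1]-C[0]))
print('head',P(181,274,.104),'lug',P(272,277,.112))
K=[P(*k,.082) for k in [(155,105),(242,110),(222,447),(133,442)]];print(np.round(K),np.mean(K,0))
st()
E
```

```text
[[653.  54.   8.]
 [645. -39.   8.]
 [414. -16.   8.]
 [424.  76.   8.]]
centre [534.10297522  18.66183011   8.        ]
y axis [-0.99512967  0.09857452  0.        ] 230.96939042114843 92.95901088103345
head [533.81047032  18.82360177 104.        ] lug [531.41871139 -32.92338353 112.        ]
[[634.  34.  82.]
 [631. -17.  82.]
 [435.  -4.  82.]
 [438.  47.  82.]] [534.41923355  14.94013921  82.        ]
t 0.25 p [ 223.6 -636.6  252.8] q [ 1.12  0.48  0.02  1.56 -0.01  1.11 -0.08] g 1.001 F [0.4 0.5 0.3]
[[0.943, 0.331, -0.0], [0.331, -0.943, 0.001], [-0.0, -0.001, -1.0]]
```

Request:
drive_tool:
  series: [-0.4,0,0,-15,0,0,0.135,-0.4,0,0,0,0,0,0.135,-0.4,0,0,0,0,0,0.135]
  force: 60

```text
t: 0.62
eef_pos: [0.2237, -0.6368, 0.2684]
tool_rot: [0.0, 0.999, -0.036, 0.0]
contact_force: [-0.1, -1.0, 0.1]
gripper_width: 0.376
```

Request:
drive_tool:
  series: [-0.4,22,-52,0,0,0,0,-0.4,22,-52,0,0,0,0,-0.4,22,-52,0,0,0,0,-0.4,22,-52,0,0,0,0,-0.4,22,-52,0,0,0,0,-0.4,22,-52,0,0,0,0,-0.4,22,-52,0,0,0,0,-0.4,22,-52,0,0,0,0,-0.4,22,-52,0,0,0,0,-0.4,22,-52,0,0,0,0,-0.4,22,-52,0,0,0,0,-0.4,22,-50,0,0,0,0]

```text
t: 2.12
eef_pos: [0.5295, -0.0323, 0.2685]
tool_rot: [0.0, 0.999, -0.034, 0.0]
contact_force: [0.4, -0.3, -0.2]
gripper_width: 0.301
```

Run:
```python
from h import *
st(); cam('wrist','w1.png'); plan([531.3,-34.5,200],-3.8)
```

```text
t 2.12 p [529.5 -32.3 268.5] q [ 0.18  0.24 -0.28  1.87  0.08  1.04 -1.77] g 0.301 F [ 0.4 -0.3 -0.2]
[[0.998, -0.067, 0.0], [-0.067, -0.998, -0.0], [0.0, 0.0, -1.0]]
turn rv [-0.005 -0.003  0.008]
then shift [-0.4 10.8 68.8]
```

View pics/w1.png

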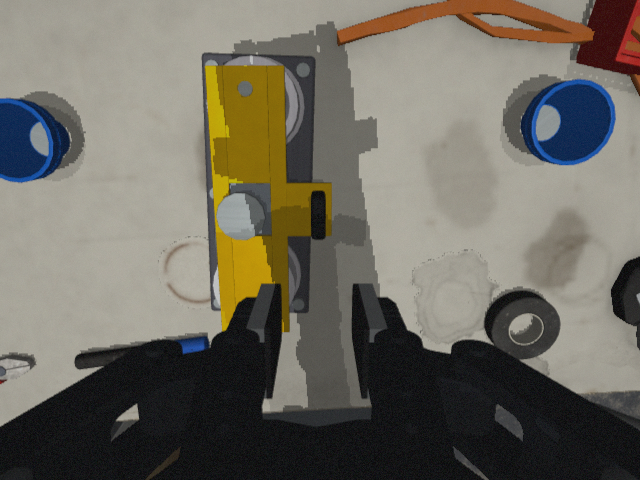

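The wrist view shows the black lug centred at (319,215), the stud head at (240,216) and the plate under the head.

Run:
```python
from h import *
c=cam('wrist'); H=hsv(c)
m=cv2.inRange(H,(0,0,0),(180,255,55)); m[:150]=0;m[260:]=0;m[:,:295]=0;m[:,345:]=0
for a,ce,l in blobs(m,200):
    r=cv2.minAreaRect(np.argwhere(l)[:,::-1].astype(np.float32)); print(r, ray(c,*r[0],.112)*1000)
    print(ray(c,240,215,.104)*1000)
st(); plan([531.3,-34.5,200],-3.8)
y=cv2.inRange(H,(20,150,60),(35,255,255)); 
cn=max(cv2.findContours(y,cv2.RETR_EXTERNAL,cv2.CHAIN_APPROX_NONE)[0],key=cv2.contourArea)
for u,v in [(286,70),(286,325),(205,66),(222,330)]: print(np.round(ray(c,u,v,.082)*1000,1))
```

```text
((311.5, 167.5), (35.0, 23.0), 90.0) [568.37779695 -21.14610411 112.        ]
[537.90442176  30.35607705 104.        ]
((331.5, 218.5), (47.0, 15.0), 90.0) [533.61243435 -32.47740095 112.        ]
[537.90442176  30.35607705 104.        ]
((310.0, 249.5), (19.0, 20.0), 90.0) [512.70684383 -16.68375932 112.        ]
[537.90442176  30.35607705 104.        ]
t 2.23 p [531.  -26.9 268.6] q [ 0.18  0.24 -0.28  1.87  0.07  1.04 -1.76] g 0.298 F [ 0.4 -0.  -0.8]
[[0.998, -0.058, 0.002], [-0.058, -0.998, 0.003], [0.002, -0.004, -1.0]]
turn rv [-0.004 -0.002  0.009]
then shift [ 0.8  7.6 68.6]
[632.2  -7.2  82. ]
[441.9   7.5  82. ]
[638.   47.7  82. ]
[440.4  59.1  82. ]
```

Request:
drive_tool:
  series: [-0.4,1,6,40,0,0,0.009,-0.4,0,0,28,0,0,0,-0.4,0,0,0,0,0,0,-0.4,0,0,0,0,0,0]

```text
t: 2.72
eef_pos: [0.5301, -0.0402, 0.2014]
tool_rot: [-0.0, 0.999, -0.038, 0.001]
contact_force: [-0.4, 0.2, 0.7]
gripper_width: 0.3
```

Run:
```python
from h import *
st(); c=cam('wrist','w2.png'); plan([532,-33.5,106],-3.8)
c2=cam('side'); im=c2['pixels'][140:360,220:400]; cv2.imwrite('pics/s2.png',np.hstack([cv2.resize(c['pixels'],(480,360)),cv2.resize(im,(295,360))]))
H=hsv(c); m=cv2.inRange(H,(0,0,0),(180,255,45)); m[:100]=0;m[300:]=0;m[:,:280]=0;m[:,370:]=0
for a,ce,l in blobs(m,300):
    r=cv2.minAreaRect(np.argwhere(l)[:,::-1].astype(np.float32)); print(r, ray(c,*r[0],.112)*1000)
```

```text
t 2.73 p [530.1 -40.2 201.4] q [ 0.18  0.32 -0.27  1.94  0.1   0.9  -1.79] g 0.3 F [-0.4  0.2  0.7]
[[0.997, -0.076, 0.001], [-0.076, -0.997, -0.0], [0.001, -0.0, -1.0]]
turn rv [-0.    -0.002 -0.01 ]
then shift [ 1.2 -6.7 95.7]
((300.6814880371094, 255.4073486328125), (31.564237594604492, 88.56492614746094), 16.22019386291504) [527.90608792 -30.98342952 112.        ]
```

View pics/s2.png

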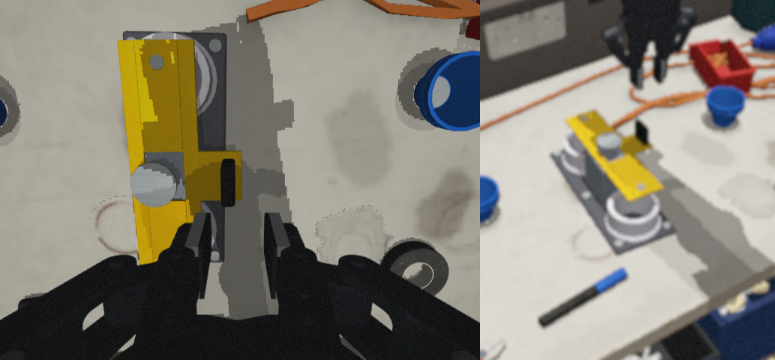

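The wrist view has the lug at about (304,243), roughly 7 mm left of the finger line. I correct for that while descending.

Request:
drive_tool:
  series: [-0.4,1,-7,40,0,0,-0.01,-0.4,0,0,40,0,0,0,-0.4,0,0,0,0,0,0,-0.4,0,0,0,0,0,0,-0.4,0,0,15,0,0,0,-0.4,0,0,0,0,0,0,-0.4,0,0,0,0,0,0]

```text
t: 3.7
eef_pos: [0.5312, -0.0332, 0.1056]
tool_rot: [0.0, 0.999, -0.033, 0.0]
contact_force: [-0.1, 0.8, -0.0]
gripper_width: 0.301
```

Request:
drive_tool:
  series: [-1,0,0,0,0,0,0,-1,0,0,0,0,0,0,-1,0,0,0,0,0,0,-1,0,0,0,0,0,0]

```text
t: 4.2
eef_pos: [0.5313, -0.0332, 0.1057]
tool_rot: [0.0, 0.999, -0.033, 0.0]
contact_force: [-1.0, -0.1, 5.7]
gripper_width: 0.106
```

Run:
```python
from h import *
st(); c=cam('wrist','w3.png'); c2=cam('side'); im=c2['pixels'][170:290,240:360]; cv2.imwrite('pics/s3.png',np.hstack([cv2.resize(c['pixels'],(480,360)),cv2.resize(im,(360,360),interpolation=cv2.INTER_CUBIC)])[:,:800])
```

```text
t 4.2 p [531.3 -33.2 105.7] q [ 0.14  0.45 -0.25  2.01  0.17  0.7  -1.84] g 0.106 F [-1.  -0.1  5.7]
[[0.998, -0.066, 0.001], [-0.066, -0.998, -0.0], [0.001, 0.0, -1.0]]
```

View pics/s3.png

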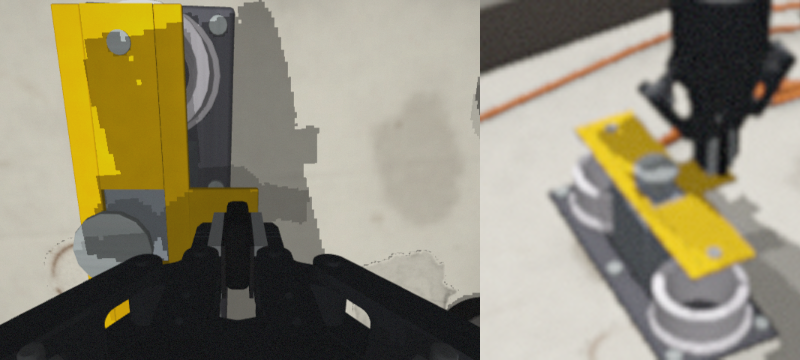

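The lug is gripped and the plate is still seated. Next I work out the unhooking path in the plane.

```bash
cat > path.py <<'E'
import numpy as np,sys
def tcp(ex,ez,th,h=27.7):
    c,s=np.cos(np.radians(th)),np.sin(np.radians(th)); return np.array([ex,ez])-35*np.array([c,s])+h*np.array([-s,c])
def rows(W,h=27.7):
    for a,b in zip(W,W[1:]):
        d=tcp(*b,h)-tcp(*a,h); m=np.radians((a[2]+b[2])/2); u=np.array([np.cos(m),np.sin(m)]);n=np.array([-u[1],u[0]])
        print(b,'y %.1f z %.1f wx %.3f'%(-d@u,-d@n,np.radians(b[2]-a[2])))
E
python3 - <<'E'
from path import *
rows([(-17,78,0),(-7,82,0),(-6.5,83,5),(-6.5,85,10),(-6.5,87,15),(-6.5,89,20),(-6.5,91,25),(-6.5,92,29),(-23,92,29),(-23,152,29)])
print(tcp(-17,78,0),tcp(-7,82,0),tcp(-6.5,87,15),tcp(-6.5,92,29),tcp(-23,92,29))
E
```

```text
(-7, 82, 0) y -10.0 z -4.0 wx 0.000
(-6.5, 83, 5) y 1.9 z 2.1 wx 0.087
(-6.5, 85, 10) y 2.2 z 1.1 wx 0.087
(-6.5, 87, 15) y 2.0 z 1.1 wx 0.087
(-6.5, 89, 20) y 1.8 z 1.1 wx 0.087
(-6.5, 91, 25) y 1.7 z 1.2 wx 0.087
(-6.5, 92, 29) y 1.5 z 1.6 wx 0.070
(-23, 92, 29) y 14.4 z -8.0 wx 0.000
(-23, 152, 29) y -29.1 z -52.5 wx 0.000
[-52.  105.7] [-42.  109.7] [-47.47669147 104.69747881] [-50.54091623  99.25862918] [-67.04091623  99.25862918]
```

Request:
drive_tool:
  series: [-1,0,0,-4,0,0,0,-1,0,-10,0,0,0,0,-1,0,0,0,0,0,0,-1,0,2,2,0.087,0,0,-1,0,2,1,0.087,0,0,-1,0,2,1,0.087,0,0,-1,0,0,0,0,0,0,-1,0,0,0,0,0,0]
  force: 80

```text
t: 5.3
eef_pos: [0.5313, -0.0283, 0.1048]
tool_rot: [-0.13, 0.991, -0.032, 0.004]
contact_force: [0.4, -0.1, -2.0]
gripper_width: 0.1
```

```bash
cat >> h.py <<'E'
JC=np.array([534.,18.7]); JX=np.array([.0986,.9951]); JY=np.array([-.9951,.0986])
def jig():
    o=bot.get_obs(); p=np.array(o['eef_pos'])*1000; M=rot().as_matrix(); d=p[:2]-JC
    print('t %.2f'%o['t'],'jig x %.1f y %.1f z %.1f'%(d@JX,d@JY,p[2]),'tilt %.1f'%np.degrees(np.arcsin(-M[:2,2]@-JX*-1)),'yaw %.1f'%np.degrees(np.arctan2(M[1,0],M[0,0])),'g %.3f'%o['gripper_width'],'F',np.round(o['contact_force'],1))
E
python3 -c "
from h import *
jig()"
```

```text
t 5.30 jig x -47.0 y -1.9 z 104.8 tilt -14.9 yaw -3.8 g 0.100 F [ 0.4 -0.1 -2. ]
```

Request:
drive_tool:
  series: [-1,0,1.8,1,0.087,0,0,-1,0,1.7,1,0.087,0,0,-1,0,1.5,1.6,0.07,0,0,-1,0,0,0,0,0,0,-1,0,0,0,0,0,0]

```text
t: 5.92
eef_pos: [0.5313, -0.031, 0.1001]
tool_rot: [-0.249, 0.968, -0.031, 0.008]
contact_force: [-0.3, 0.7, -2.3]
gripper_width: 0.104
```

```bash
python3 -c "
from h import *
jig()
c2=cam('side'); im=c2['pixels'][170:290,240:360]; cv2.imwrite('pics/s4.png',cv2.resize(im,(480,480),interpolation=cv2.INTER_CUBIC))"
```

```text
t 5.92 jig x -49.7 y -2.2 z 100.1 tilt -28.8 yaw -3.7 g 0.104 F [-0.3  0.7 -2.3]
```

View pics/s4.png

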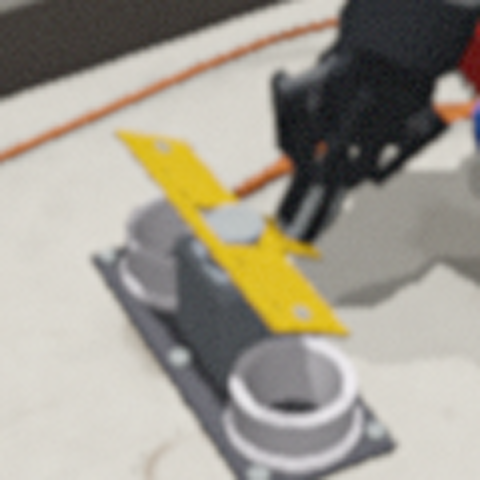

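The plate is tilted with the near edge hooked under the head and no contact force. Next I slide it out and lift it.

Request:
drive_tool:
  series: [-1,0,7,-4,0,0,0,-1,0,8,-4.5,0,0,0,-1,0,0,0,0,0,0,-1,0,0,0,0,0,0,-1,0,-6,-10,0,0,0,-1,0,-14,-26,0,0,0,-1,0,-14,-26,0,0,0,-1,0,0,0,0,0,0]

```text
t: 6.98
eef_pos: [0.5315, -0.0496, 0.1733]
tool_rot: [-0.249, 0.968, -0.031, 0.011]
contact_force: [0.5, 0.3, -1.9]
gripper_width: 0.102
```

```bash
python3 -c "
from h import *
jig(); plan([530,-175,150],-3.8)
c2=cam('side'); im=c2['pixels'][150:290,240:380]; cv2.imwrite('pics/s5.png',cv2.resize(im,(480,480),interpolation=cv2.INTER_CUBIC))"
```

```text
t 6.97 jig x -68.2 y -4.2 z 173.3 tilt -28.8 yaw -3.8 g 0.102 F [ 0.5  0.3 -1.9]
turn rv [-0.504 -0.005  0.002]
then shift [  6.8 125.3  23.3]
```

View pics/s5.png

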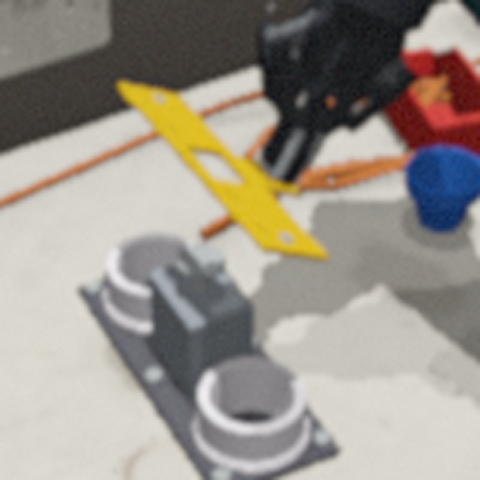

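The plate is clear of the stud. I level it, move it right, and lay it on the free bench area.

Request:
drive_tool:
  series: [-1,0,20,-5,-0.168,0,0,-1,0,20,0,-0.168,0,0,-1,0,20,0,-0.168,0,0,-1,3,30,0,0,0,0,-1,4,25,40,0,0,0,-1,0,0,45,0,0,0,-1,0,0,30,0,0,0,-1,0,0,0,0,0,0,-1,0,0,0,0,0,0]

```text
t: 8.15
eef_pos: [0.5298, -0.1631, 0.0408]
tool_rot: [-0.001, 0.999, -0.033, 0.0]
contact_force: [0.3, 0.7, -1.4]
gripper_width: 0.1
```

```bash
python3 -c "
from h import *
st(); plan([530,-162,28],-3.8)"
```

```text
t 8.15 p [ 529.8 -163.1   40.8] q [ 0.39  0.59 -0.26  1.98  0.25  0.61 -1.67] g 0.1 F [ 0.3  0.7 -1.4]
[[0.998, -0.066, 0.0], [-0.066, -0.998, 0.001], [0.0, -0.001, -1.0]]
turn rv [-0.001 -0.     0.   ]
then shift [ 0.2 -1.1 12.8]
```

Request:
drive_tool:
  series: [-1,0,0,8,0,0,0,-1,0,0,4,0,0,0,-1,0,0,1,0,0,0,-1,0,0,0,0,0,0,-0.5,0,0,0,0,0,0,-0.5,0,0,0,0,0,0,-0.5,0,0,0,0,0,0,-0.5,0,0,-20,0,0,0,-0.5,0,0,-50,0,0,0,-0.5,0,0,-60,0,0,0,-0.5,0,0,-60,0,0,0,-0.5,0,0,0,0,0,0]

```text
t: 9.65
eef_pos: [0.5325, -0.1641, 0.2226]
tool_rot: [0.001, 0.999, -0.033, 0.005]
contact_force: [1.1, 0.4, -0.6]
gripper_width: 0.246
```

```bash
python3 -c "
from h import *
st(); c=cam('top','t6.png')
for s in sleeves(c,amax=800): print(s)
cv2.imwrite('pics/t6c.png',cv2.resize(c['pixels'][140:320,160:460],None,fx=2.6,fy=2.6,interpolation=cv2.INTER_CUBIC))"
```

```text
t 9.65 p [ 532.5 -164.1  222.6] q [ 0.46  0.33 -0.34  1.86  0.13  0.96 -1.57] g 0.246 F [ 1.1  0.4 -0.6]
[[0.998, -0.067, 0.01], [-0.067, -0.998, -0.002], [0.01, 0.001, -1.0]]
(array([526.1, 268.4]), array([ 432.1, -567.9,   50. ]), np.float64(33.5))
(array([198. , 260.7]), array([457.5, 317.8,  50. ]), np.float64(29.8))
(array([188.8, 213.5]), array([583.9, 343.3,  50. ]), np.float64(29.9))
(array([242.5, 209.8]), array([593.7, 200. ,  50. ]), np.float64(29.3))
(array([482. , 172.6]), array([ 694.4, -452.2,   50. ]), np.float64(36.5))
(array([220.7, 120.9]), array([835.4, 259.7,  50. ]), np.float64(28.9))
(array([147.1,  95.8]), array([903.6, 457.8,  50. ]), np.float64(57.8))
```

View pics/t6c.png

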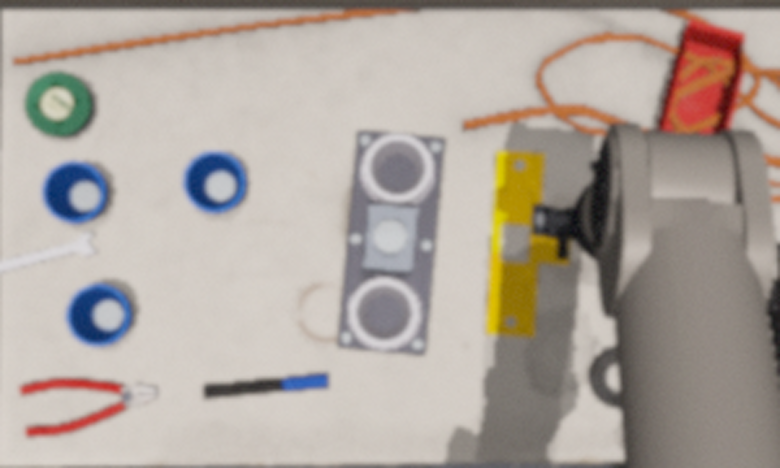

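The plate lies flat on the bench in the crop, around (520,240). The sockets are at (395,167) and (385,313). The right-hand sleeve is hidden under the arm, so I move above where it was and measure with the wrist camera.

Request:
drive_tool:
  series: [1,20,25,0,0,0,0,1,20,25,0,0,0,0,1,11,15,20,0,0,0,1,0,0,20,0,0,0,1,0,0,20,0,0,0,1,0,0,0,0,0,0,1,0,0,0,0,0,0]

```text
t: 10.58
eef_pos: [0.5761, -0.2311, 0.1576]
tool_rot: [-0.001, 0.999, -0.033, 0.0]
contact_force: [0.9, -0.1, 0.1]
gripper_width: 1.0
```

```bash
python3 -c "
from h import *
c=cam('top')
P=lambda u,v,z: ray(c,160+u/2.6-.3,140+v/2.6-.3,z)*1000
print('far',P(395,167,.044),'near',P(385,313,.044),'head',P(391,237,.104))
c=cam('wrist','w7.png'); st()
for s in sleeves(c,amin=2000): print(s)
plan([578.8,-232.9,53],-5.6)
im=c['pixels']; cv2.imwrite('pics/w7c.png',cv2.resize(im,(480,360)))"
```

```text
far [609.87969198  14.31181055  44.        ] near [457.65513788  25.22851687  44.        ] head [532.86790996  18.15237786 104.        ]
t 10.68 p [ 576.6 -231.5  158.3] q [ 0.5   0.51 -0.29  1.76  0.18  0.9  -1.5 ] g 1.001 F [ 0.1 -0.2  0.3]
[[0.998, -0.066, 0.002], [-0.066, -0.998, 0.001], [0.002, -0.001, -1.0]]
(array([322.1, 232. ]), array([ 581.1, -233.9,   50. ]), np.float64(31.9))
turn rv [-0.001 -0.002  0.032]
then shift [  2.4   1.2 105.3]
```

View pics/w7c.png

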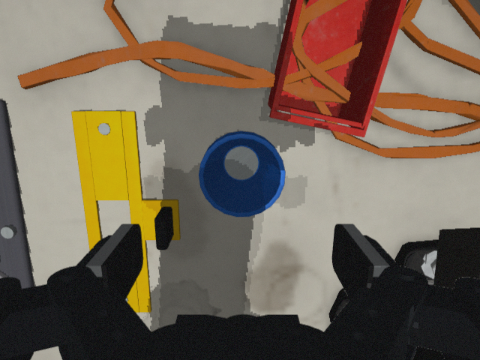

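The wrist view shows the sleeve at about (240,174) in the resized picture, centred between the jaws, with the lug just clear of the left finger.

Request:
drive_tool:
  series: [1,4,2,30,0,0,0,1,0,0,35,0,0,0,1,0,0,30,0,0,0,1,0,0,10,0,0,0,1,0,0,0,0,0,0,-0.4,0,0,0,0,0,0,-1,0,0,0,0,0,0,-1,0,0,0,0,0,0,-1,0,0,0,0,0,0,-1,0,0,0,0,0,0]
  force: 40

```text
t: 11.92
eef_pos: [0.581, -0.2343, 0.0543]
tool_rot: [0.0, 0.999, -0.033, 0.001]
contact_force: [-1.3, 0.0, 5.8]
gripper_width: 0.734
```

```bash
python3 -c "
from h import *
st(); c=cam('wrist','w8.png'); s=cam('side')['pixels'][150:260,320:430]
cv2.imwrite('pics/w8c.png',np.hstack([cv2.resize(c['pixels'],(440,330)),cv2.resize(s,(330,330),interpolation=cv2.INTER_CUBIC)]))"
```

```text
t 11.93 p [ 581.  -234.3   54.3] q [ 0.47  0.65 -0.26  1.8   0.23  0.72 -1.55] g 0.734 F [-1.3  0.   5.8]
[[0.998, -0.066, 0.003], [-0.066, -0.998, -0.0], [0.003, -0.0, -1.0]]
```

View pics/w8c.png

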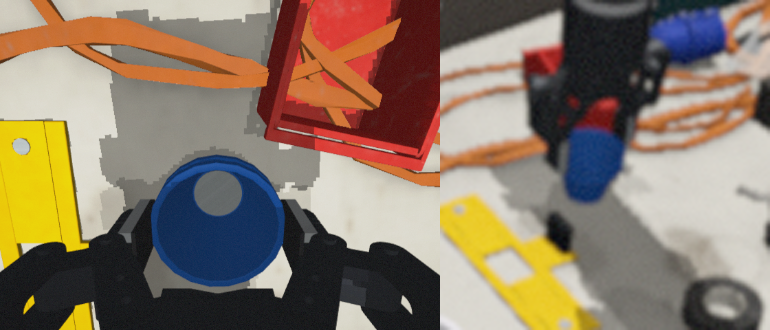

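The sleeve is gripped at its collar and upright. Next I lift it and fit the sockets numerically from the top view.

Request:
drive_tool:
  series: [-1,0,0,-20,0,0,0,-1,0,0,-50,0,0,0,-1,0,0,-50,0,0,0,-1,0,0,0,0,0,0,-1,0,0,0,0,0,0]

```text
t: 12.65
eef_pos: [0.5795, -0.234, 0.1729]
tool_rot: [-0.0, 0.999, -0.033, 0.0]
contact_force: [-1.5, -0.3, -2.3]
gripper_width: 0.735
```

```bash
cat >> h.py <<'E'
def sockets(c,thr=130,zr=.044):
    g=cv2.cvtColor(c['pixels'],cv2.COLOR_BGR2GRAY); g=cv2.resize(g,None,fx=4,fy=4,interpolation=cv2.INTER_CUBIC)
    for ctr in ([609.9,14.3],[457.7,25.2]):
        u,v=(proj(c,[ctr[0]/1000,ctr[1]/1000,zr])*4)
        pr=36*4*np.linalg.norm(proj(c,[.5,0.036,zr])-proj(c,[.5,0,zr]))/36
        m=(g>thr).astype(np.uint8); yy,xx=np.mgrid[:m.shape[0],:m.shape[1]]; m[(xx-u)**2+(yy-v)**2>(1.12*pr)**2]=0
        cn=max(cv2.findContours(m,cv2.RETR_EXTERNAL,cv2.CHAIN_APPROX_NONE)[0],key=cv2.contourArea)
        e=cv2.fitEllipse(cv2.convexHull(cn)); p=ray(c,(e[0][0]-1.5)/4,(e[0][1]-1.5)/4,zr)*1000
        print('socket',np.round(p,1),'r px/expected',np.round(np.array(e[1])/2/pr,2))
E
python3 -c "
from h import *
st(); c=cam('top')
for t in (120,140,160): sockets(c,t)
for s in sleeves(c,amax=800): print(s)"
```

```text
t 12.65 p [ 579.5 -234.   172.9] q [ 0.5   0.5  -0.29  1.74  0.17  0.93 -1.5 ] g 0.735 F [-1.5 -0.3 -2.3]
[[0.998, -0.066, 0.0], [-0.066, -0.998, 0.001], [0.0, -0.001, -1.0]]
socket [610.9  15.3  44. ] r px/expected [1.12 1.12]
socket [458.5  26.2  44. ] r px/expected [1.11 1.12]
socket [611.   14.9  44. ] r px/expected [1.1  1.12]
socket [457.8  26.2  44. ] r px/expected [1.08 1.12]
socket [611.7  14.4  44. ] r px/expected [1.09 1.11]
socket [457.1  26.3  44. ] r px/expected [1.07 1.09]
(array([526.4, 268.5]), array([ 431.8, -568.7,   50. ]), np.float64(33.0))
(array([198. , 260.7]), array([457.6, 317.9,  50. ]), np.float64(29.8))
(array([188.8, 213.5]), array([584. , 343.3,  50. ]), np.float64(29.9))
(array([242.5, 209.7]), array([593.9, 199.9,  50. ]), np.float64(29.2))
(array([220.7, 120.9]), array([835.5, 259.7,  50. ]), np.float64(28.9))
(array([147.4,  96. ]), array([903. , 456.9,  50. ]), np.float64(57.2))
```

Request:
drive_tool:
  series: [-1,-11,-45,-10,0,0,0,-1,-11,-49,0,0,0,0,-1,-11,-50,0,0,0,0,-1,-11,-50,0,0,0,0,-1,-11,-50,0,0,0,0,-1,0,0,0,0,0,0,-1,0,0,0,0,0,0]

```text
t: 13.58
eef_pos: [0.5404, 0.0126, 0.1814]
tool_rot: [-0.0, 0.999, -0.033, -0.001]
contact_force: [-0.2, -0.0, -1.7]
gripper_width: 0.737
```

```bash
python3 -c "
from h import *
st(); c=cam('wrist','w9.png')
print(proj(c,[.610,.0145,.044]))
cv2.imwrite('pics/w9c.png',cv2.resize(c['pixels'],(480,360)))"
```

```text
t 13.57 p [540.4  12.6 181.4] q [ 0.17  0.37 -0.38  1.93  0.17  0.88 -1.93] g 0.737 F [-0.2 -0.  -1.7]
[[0.998, -0.066, -0.002], [-0.066, -0.998, 0.0], [-0.002, -0.0, -1.0]]
[306.68447506 112.19681088]
```

View pics/w9c.png

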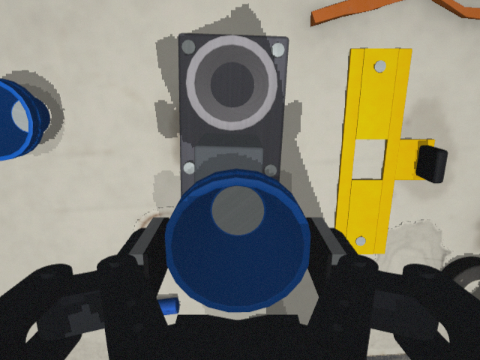

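The far socket shows clearly at about (232,83) in the resized picture. I fit its rim.

```bash
cat >> h.py <<'E'
def ringfit(c,ctr,z,thr,rmm):
    """outer edge of bright ring near world ctr (mm): radial scan of the last bright sample"""
    g=cv2.GaussianBlur(cv2.cvtColor(c['pixels'],cv2.COLOR_BGR2GRAY),(3,3),0); pts=[]
    for a in np.linspace(0,2*np.pi,120,endpoint=False):
        prof=[]
        rr=np.arange(rmm-8,rmm+6,.25)
        for r in rr:
            u,v=proj(c,[(ctr[0]+r*np.cos(a))/1000,(ctr[1]+r*np.sin(a))/1000,z]); u=int(round(u));v=int(round(v))
            prof.append(float(g[v,u]) if 0<=u<640 and 0<=v<480 else np.nan)
        d=np.diff(np.array(prof)); 
        if np.isnan(d).any(): continue
        d=np.convolve(d,np.ones(6),'same'); i=np.argmin(d)
        if d[i]<-thr: pts.append([ctr[0]+rr[i]*np.cos(a),ctr[1]+rr[i]*np.sin(a)])
    P=np.array(pts); 
    for _ in range(3):
        s=np.linalg.lstsq(np.c_[2*P,np.ones(len(P))],(P**2).sum(1),rcond=None)[0]; r=np.sqrt(s[2]+s[0]**2+s[1]**2)
        e=np.abs(np.linalg.norm(P-s[:2],axis=1)-r); P=P[e<=max(1,2*np.median(e))]
    return np.round(s[:2],1),round(r,1),len(P)
E
python3 -c "
from h import *
c=cam('wrist')
for k in (610,14.5),(612,16): print(ringfit(c,k,.044,25,36))
t=cam('top')
print(ringfit(t,(610,14.5),.044,25,36),ringfit(t,(457.7,25.5),.044,25,36))
"
```

```text
(array([609.8,  13.4]), np.float64(35.6), 120)
(array([609.8,  13.5]), np.float64(35.6), 120)Traceback (most recent call last):
  File "<string>", line 6, in <module>
    print(ringfit(t,(610,14.5),.044,25,36),ringfit(t,(457.7,25.5),.044,25,36))
          ~~~~~~~^^^^^^^^^^^^^^^^^^^^^^^^^
  File "h.py", line 67, in ringfit
    s=np.linalg.lstsq(np.c_[2*P,np.ones(len(P))],(P**2).sum(1),rcond=None)[0]; r=np.sqrt(s[2]+s[0]**2+s[1]**2)
                                                 ~~~~~~~~~~^^^
    return umr_sum(a, axis, dtype, out, keepdims, initial, where)
numpy.exceptions.AxisError: axis 1 is out of bounds for array of dimension 1
```

Request:
drive_tool:
  series: [-1,35,-2.7,0,0,0,0,-1,34,-2.7,20,0,0,0,-1,0,0,40,0,0,0,-1,0,0,0,0,0,0,-1,0,0,0,0,0,0]

```text
t: 14.35
eef_pos: [0.6106, 0.0134, 0.1234]
tool_rot: [-0.0, 0.999, -0.034, 0.0]
contact_force: [0.3, 0.3, -0.3]
gripper_width: 0.733
```

```bash
python3 -c "
from h import *
st(); plan([609.8,13.4,64.5],-3.8)
c=cam('wrist'); H=hsv(c); z=bot.get_obs()['eef_pos'][2]-.0043
print(sleeves(c,z=z,amin=3000))"
```

```text
t 14.35 p [610.6  13.4 123.4] q [ 0.13  0.54 -0.34  1.8   0.24  0.83 -1.96] g 0.733 F [ 0.3  0.3 -0.3]
[[0.998, -0.067, 0.001], [-0.067, -0.998, 0.001], [0.001, -0.001, -1.0]]
turn rv [-0.001 -0.001 -0.001]
then shift [-0.8  0.  58.9]
[(array([316.5, 321.8]), array([612.8,  14.1, 119.8]), np.float64(31.3))]
```

Request:
drive_tool:
  series: [-1,-2,0,20,0,0,0,-1,0,0,15,0,0,0,-1,0,0,10,0,0,0,-1,0,0,0,0,0,0,-1,0,0,4,0,0,0,-1,0,0,4,0,0,0,-1,0,0,0,0,0,0]

```text
t: 15.28
eef_pos: [0.6086, 0.0141, 0.0695]
tool_rot: [-0.0, 0.999, -0.033, 0.0]
contact_force: [0.6, 0.3, -1.8]
gripper_width: 0.732
```

Request:
drive_tool:
  series: [-1,0,0,2,0,0,0,-1,0,0,2,0,0,0,-1,0,0,0,0,0,0]

```text
t: 15.65
eef_pos: [0.6094, 0.014, 0.066]
tool_rot: [-0.001, 0.999, -0.033, 0.001]
contact_force: [3.6, -2.2, 1.6]
gripper_width: 0.731
```

Request:
drive_tool:
  series: [-1,0.8,0.5,1,0,0,0,-1,0,0,1,0,0,0,-1,0,0,1,0,0,0,-1,0,0,0,0,0,0]

```text
t: 16.15
eef_pos: [0.6099, 0.0135, 0.0643]
tool_rot: [-0.0, 0.999, -0.033, 0.001]
contact_force: [-2.4, -1.7, 14.8]
gripper_width: 0.73
```

Height 64.3 mm with a 15 N reaction means the first sleeve is home. I release and go to the next sleeve.

Request:
drive_tool:
  series: [1,0,0,0,0,0,0,1,0,0,0,0,0,0,1,0,0,0,0,0,0,1,0,0,-20,0,0,0,1,0,0,-50,0,0,0,1,-7,-46,-20,0,0,0,1,-7,-46,0,0,0,0,1,-7,-46,0,0,0,0,1,-7,-46,0,0,0,0,1,0,0,0,0,0,0,1,0,0,0,0,0,0]

```text
t: 17.52
eef_pos: [0.5935, 0.1986, 0.1536]
tool_rot: [-0.0, 0.999, -0.033, 0.0]
contact_force: [0.6, -0.8, -0.1]
gripper_width: 0.997
```

```bash
python3 -c "
from h import *
st(); c=cam('wrist','w10.png')
for s in sleeves(c,amin=2000): print(s)
print('in socket z60',sleeves(cam('top'),z=.06,amax=800)[:8])
"
```

```text
t 17.52 p [593.5 198.6 153.6] q [-0.14  0.53 -0.38  1.75  0.24  0.91 -2.26] g 0.997 F [ 0.6 -0.8 -0.1]
[[0.998, -0.066, 0.001], [-0.066, -0.998, 0.001], [0.001, -0.001, -1.0]]
(array([ 61.3, 267.6]), array([588.4, 343.3,  50. ]), np.float64(33.8))
(array([309.1, 236.9]), array([597. , 203.3,  50. ]), np.float64(31.8))
(array([669.4, 191.8]), array([609.2,   9.4,  50. ]), np.float64(37.1))
in socket z60 [(array([526.1, 268.4]), array([ 432.4, -563.1,   60. ]), np.float64(33.2)), (array([198. , 260.7]), array([457.6, 315.2,  60. ]), np.float64(29.5)), (array([312. , 204.1]), array([607.5,  13.1,  60. ]), np.float64(28.6)), (array([481.9, 172.6]), array([ 692.6, -448. ,   60. ]), np.float64(36.1)), (array([220.7, 120.9]), array([832.3, 257.6,  60. ]), np.float64(28.7)), (array([147.5,  96. ]), array([899.2, 452.9,  60. ]), np.float64(56.7))]
```

Request:
drive_tool:
  series: [1,3,-4.6,30,0,0,0,1,0,0,35,0,0,0,1,0,0,30,0,0,0,1,0,0,5,0,0,0,1,0,0,0,0,0,0,-0.4,0,0,0,0,0,0,-1,0,0,0,0,0,0,-1,0,0,0,0,0,0,-1,0,0,0,0,0,0,-1,0,0,0,0,0,0]
  force: 40

```text
t: 18.88
eef_pos: [0.5978, 0.2037, 0.055]
tool_rot: [-0.001, 0.999, -0.033, 0.001]
contact_force: [-2.2, -1.7, 6.5]
gripper_width: 0.747
```

Request:
drive_tool:
  series: [-1,0,0,-20,0,0,0,-1,0,0,-50,0,0,0,-1,0,0,-57,0,0,0,-1,0,0,0,0,0,0,-1,0,0,0,0,0,0]

```text
t: 19.5
eef_pos: [0.5964, 0.2032, 0.1804]
tool_rot: [-0.0, 0.999, -0.033, 0.0]
contact_force: [0.5, 0.4, -2.0]
gripper_width: 0.751
```

Request:
drive_tool:
  series: [-1,-38,26,0,0,0,0,-1,-39,26,0,0,0,0,-1,-39,26,0,0,0,0,-1,-39,26,0,0,0,0,-1,0,0,0,0,0,0,-1,0,0,0,0,0,0]

```text
t: 20.25
eef_pos: [0.4351, 0.1099, 0.1792]
tool_rot: [-0.001, 0.999, -0.033, -0.0]
contact_force: [0.3, 1.6, -1.4]
gripper_width: 0.745
```

```bash
python3 -c "
from h import *
st(); c=cam('wrist','w11.png')
print(ringfit(c,(458,26),.044,25,36),ringfit(c,(459,24),.044,25,36), proj(c,[.458,.026,.044]))
t=cam('top'); print('far sleeve',sleeves(t,z=.06,amax=800))"
```

```text
t 20.25 p [435.1 109.9 179.2] q [ 0.    0.23 -0.44  2.13  0.14  0.81 -2.16] g 0.745 F [ 0.3  1.6 -1.4]
[[0.998, -0.066, -0.0], [-0.066, -0.998, 0.001], [-0.0, -0.001, -1.0]]
(array([458.5,  28.1]), np.float64(35.6), 70) (array([458.5,  28.1]), np.float64(35.7), 73) [453.50137391 182.74094935]
far sleeve [(array([526.6, 268.7]), array([ 431.5, -564.5,   60. ]), np.float64(32.5)), (array([198. , 260.7]), array([457.6, 315.3,  60. ]), np.float64(29.5)), (array([188.7, 213.5]), array([582.8, 340.6,  60. ]), np.float64(29.7)), (array([312., 204.]), array([607.6,  13.2,  60. ]), np.float64(28.6)), (array([481.8, 172.5]), array([ 692.8, -447.8,   60. ]), np.float64(35.8)), (array([220.6, 120.8]), array([832.5, 257.8,  60. ]), np.float64(28.8)), (array([147.9,  96.5]), array([898. , 451.9,  60. ]), np.float64(55.3))]
```

Request:
drive_tool:
  series: [-1,15,40,0,0,0,0,-1,14,40,20,0,0,0,-1,0,0,40,0,0,0,-1,0,0,0,0,0,0,-1,0,0,0,0,0,0]

```text
t: 20.98
eef_pos: [0.4595, 0.0293, 0.1202]
tool_rot: [-0.001, 0.999, -0.032, 0.0]
contact_force: [0.1, -0.1, -1.4]
gripper_width: 0.744
```

```bash
python3 -c "
from h import *
st(); plan([458.5,28.1,65],-3.8)"
```

```text
t 20.98 p [459.5  29.3 120.2] q [ 0.11  0.34 -0.36  2.15  0.19  0.68 -2.01] g 0.744 F [ 0.1 -0.1 -1.4]
[[0.998, -0.065, 0.001], [-0.065, -0.998, 0.002], [0.001, -0.002, -1.0]]
turn rv [-0.002 -0.001  0.002]
then shift [-0.9  1.3 55.2]
```

Request:
drive_tool:
  series: [-1,-0.5,0.8,20,0,0,0,-1,0,0,15,0,0,0,-1,0,0,8,0,0,0,-1,0,0,0,0,0,0,-1,0,0,4,0,0,0,-1,0,0,4,0,0,0,-1,0,0,0,0,0,0]

```text
t: 21.85
eef_pos: [0.4587, 0.0276, 0.0686]
tool_rot: [-0.001, 0.999, -0.033, 0.0]
contact_force: [1.2, 0.3, -1.5]
gripper_width: 0.749
```

Request:
drive_tool:
  series: [-1,0,0,1.5,0,0,0,-1,0,0,1.5,0,0,0,-1,0,0,0,0,0,0]

```text
t: 22.22
eef_pos: [0.4594, 0.0276, 0.0659]
tool_rot: [-0.001, 0.999, -0.033, 0.001]
contact_force: [4.2, -0.6, 1.6]
gripper_width: 0.75
```

Request:
drive_tool:
  series: [-1,0.7,0,1,0,0,0,-1,0,0,1,0,0,0,-1,0,0,0.5,0,0,0,-1,0,0,0,0,0,0]

```text
t: 22.72
eef_pos: [0.4597, 0.0276, 0.0647]
tool_rot: [-0.0, 0.999, -0.033, 0.001]
contact_force: [-2.4, -2.2, 26.1]
gripper_width: 0.746
```

Home, with a 26 N reaction at the expected height. I release and go to the next sleeve.

Request:
drive_tool:
  series: [1,0,0,0,0,0,0,1,0,0,0,0,0,0,1,0,0,0,0,0,0,1,0,0,-20,0,0,0,1,0,0,-50,0,0,0,1,-4,-56,-20,0,0,0,1,-4,-59,0,0,0,0,1,-4,-59,0,0,0,0,1,-4,-59,0,0,0,0,1,-4,-59,0,0,0,0,1,0,0,0,0,0,0,1,0,0,0,0,0,0]

```text
t: 24.22
eef_pos: [0.4577, 0.3192, 0.1525]
tool_rot: [0.0, 0.999, -0.033, -0.001]
contact_force: [-0.1, -0.2, 0.8]
gripper_width: 1.0
```

```bash
python3 -c "
from h import *
st(); c=cam('wrist','w12.png')
for s in sleeves(c,amin=2000): print(s)
for s in sleeves(cam('top','t12.png'),z=.06,amax=800): print('top',s)
"
```

```text
t 24.23 p [457.7 319.2 152.5] q [-0.37  0.44 -0.45  1.9   0.25  0.85 -2.58] g 1.0 F [-0.1 -0.2  0.8]
[[0.998, -0.066, -0.001], [-0.066, -0.998, -0.001], [-0.001, 0.001, -1.0]]
(array([312.1, 239.5]), array([459.7, 322.1,  50. ]), np.float64(31.8))
(array([239.5,  -8.9]), array([583.8, 348. ,  50. ]), np.float64(33.3))
top (array([526.3, 268.4]), array([ 432.3, -563.8,   60. ]), np.float64(32.6))
top (array([307. , 260.3]), array([457.2,  27.1,  60. ]), np.float64(28.0))
top (array([188.8, 213.5]), array([583. , 340.4,  60. ]), np.float64(29.6))
top (array([312.1, 204.1]), array([607.6,  12.9,  60. ]), np.float64(28.7))
top (array([481.9, 172.6]), array([ 692.6, -448.2,   60. ]), np.float64(36.6))
top (array([220.6, 120.9]), array([832.3, 257.7,  60. ]), np.float64(28.7))
top (array([147.6,  96. ]), array([899.4, 452.6,  60. ]), np.float64(56.1))
```

Request:
drive_tool:
  series: [1,2,-3,30,0,0,0,1,0,0,35,0,0,0,1,0,0,28,0,0,0,1,0,0,5,0,0,0,1,0,0,0,0,0,0,-0.4,0,0,0,0,0,0,-1,0,0,0,0,0,0,-1,0,0,0,0,0,0,-1,0,0,0,0,0,0,-1,0,0,0,0,0,0]
  force: 40

```text
t: 25.58
eef_pos: [0.4615, 0.3231, 0.0571]
tool_rot: [-0.001, 0.999, -0.033, 0.001]
contact_force: [-0.8, -2.1, 6.2]
gripper_width: 0.728
```

Request:
drive_tool:
  series: [-1,0,0,-20,0,0,0,-1,0,0,-50,0,0,0,-1,0,0,-57,0,0,0,-1,4,56,0,0,0,0,-1,4,59,0,0,0,0,-1,4,59,0,0,0,0,-1,4,59,0,0,0,0,-1,4,59,0,0,0,0,-1,0,0,0,0,0,0,-1,0,0,0,0,0,0]

```text
t: 26.82
eef_pos: [0.4614, 0.0308, 0.1831]
tool_rot: [-0.001, 0.999, -0.033, 0.001]
contact_force: [1.2, 0.5, -2.1]
gripper_width: 0.73
```

```bash
python3 -c "
from h import *
st(); plan([459.2,27.8,80],-3.8)
for s in sleeves(cam('top'),z=.06,amax=800): print('top',s)"
```

```text
t 26.82 p [461.4  30.8 183.1] q [ 0.14  0.24 -0.39  2.1   0.12  0.82 -1.96] g 0.73 F [ 1.2  0.5 -2.1]
[[0.998, -0.066, 0.002], [-0.066, -0.998, 0.002], [0.002, -0.002, -1.0]]
turn rv [-0.002 -0.002 -0.   ]
then shift [ -2.    3.1 103.1]
top (array([526.3, 268.4]), array([ 432.2, -563.8,   60. ]), np.float64(32.7))
top (array([208. , 207.7]), array([598.2, 289.9,  60. ]), np.float64(29.4))
top (array([312. , 204.1]), array([607.4,  13.2,  60. ]), np.float64(28.7))
top (array([481.6, 172.5]), array([ 692.9, -447.2,   60. ]), np.float64(36.1))
top (array([220.6, 120.9]), array([832.3, 257.8,  60. ]), np.float64(28.9))
top (array([147.8,  96.3]), array([898.3, 452.1,  60. ]), np.float64(55.8))
```

The fourth sleeve has been knocked to about (598,290) mm, which I account for later. Now I nest the third one.

Request:
drive_tool:
  series: [-1,-2,3,20,0,0,0,-1,0,0,35,0,0,0,-1,0,0,20,0,0,0,-1,0,0,10,0,0,0,-1,0,0,5,0,0,0,-1,0,0,0,0,0,0,-1,0,0,3,0,0,0,-1,0,0,3,0,0,0,-1,0,0,0,0,0,0]

```text
t: 28.0
eef_pos: [0.459, 0.0273, 0.086]
tool_rot: [-0.001, 0.999, -0.033, 0.0]
contact_force: [-0.1, 0.2, -1.5]
gripper_width: 0.729
```

Request:
drive_tool:
  series: [-1,0,0,1.5,0,0,0,-1,0,0,0,0,0,0]

```text
t: 28.25
eef_pos: [0.4593, 0.0274, 0.0847]
tool_rot: [-0.001, 0.999, -0.033, 0.0]
contact_force: [2.4, 0.6, -1.1]
gripper_width: 0.729
```

Request:
drive_tool:
  series: [-1,0.5,0,1,0,0,0,-1,0,0,1,0,0,0,-1,0,0,0.8,0,0,0,-1,0,0,0,0,0,0]

```text
t: 28.75
eef_pos: [0.4597, 0.0274, 0.0829]
tool_rot: [-0.0, 0.999, -0.033, 0.0]
contact_force: [-3.8, -0.4, 17.8]
gripper_width: 0.735
```

Request:
drive_tool:
  series: [1,0,0,0,0,0,0,1,0,0,0,0,0,0,1,0,0,0,0,0,0,1,0,0,-25,0,0,0,1,0,0,-50,0,0,0,1,24,-55,0,0,0,0,1,24,-55,0,0,0,0,1,25,-55,0,0,0,0,1,25,-55,0,0,0,0,1,25,-55,0,0,0,0,1,0,0,0,0,0,0,1,0,0,0,0,0,0]

```text
t: 30.25
eef_pos: [0.5998, 0.293, 0.1561]
tool_rot: [0.0, 0.999, -0.033, -0.001]
contact_force: [-0.5, -0.9, -0.2]
gripper_width: 1.002
```

```bash
python3 -c "
from h import *
st(); c=cam('wrist','w13.png')
for s in sleeves(c,amin=2000): print(s)
for s in sleeves(cam('top','t13.png'),z=.076,amax=800): print('top',s)
"
```

```text
t 30.25 p [599.8 293.  156.1] q [-0.28  0.59 -0.39  1.64  0.26  0.97 -2.39] g 1.002 F [-0.5 -0.9 -0.2]
[[0.998, -0.066, -0.001], [-0.066, -0.998, -0.0], [-0.001, 0.0, -1.0]]
(array([311.6, 236.4]), array([602.6, 296.3,  50. ]), np.float64(31.8))
top (array([526.2, 268.5]), array([ 432.5, -555.7,   76. ]), np.float64(32.6))
top (array([306.7, 260.9]), array([455.6,  27.6,  76. ]), np.float64(29.1))
top (array([312., 204.]), array([605.6,  13.1,  76. ]), np.float64(28.2))
top (array([481.6, 172.5]), array([ 689.6, -441.1,   76. ]), np.float64(35.6))
top (array([220.6, 121. ]), array([827.1, 254.3,  76. ]), np.float64(28.4))
top (array([147.9,  96.7]), array([891.4, 445.9,  76. ]), np.float64(54.1))
```

View pics/w13.png

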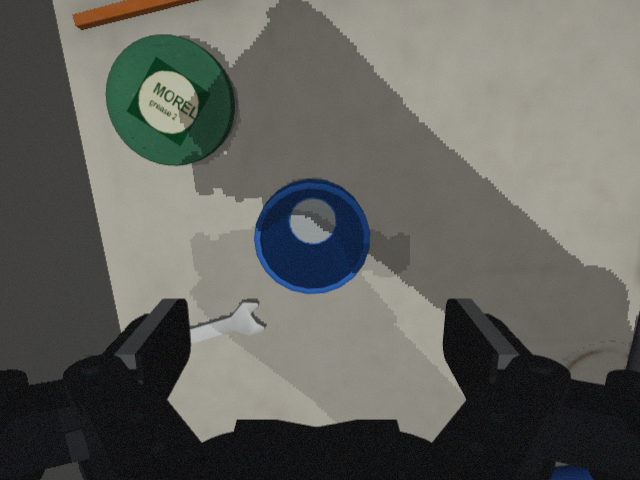

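The last sleeve stands upright at (312,237), and the tin is clear.

Request:
drive_tool:
  series: [1,2.5,-3.3,30,0,0,0,1,0,0,35,0,0,0,1,0,0,30,0,0,0,1,0,0,5,0,0,0,1,0,0,0,0,0,0,-0.4,0,0,0,0,0,0,-1,0,0,0,0,0,0,-1,0,0,0,0,0,0,-1,0,0,0,0,0,0,-1,0,0,0,0,0,0]
  force: 40

```text
t: 31.6
eef_pos: [0.6043, 0.2969, 0.0594]
tool_rot: [-0.001, 0.999, -0.033, 0.001]
contact_force: [-1.5, -1.6, 7.4]
gripper_width: 0.737
```

Request:
drive_tool:
  series: [-1,0,0,-20,0,0,0,-1,0,0,-50,0,0,0,-1,0,0,-57,0,0,0,-1,5,57,0,0,0,0,-1,5,57,0,0,0,0,-1,5,56,0,0,0,0,-1,5,56,0,0,0,0,-1,5,56,0,0,0,0,-1,0,0,0,0,0,0,-1,0,0,0,0,0,0]

```text
t: 32.85
eef_pos: [0.6095, 0.0142, 0.185]
tool_rot: [-0.001, 0.999, -0.033, 0.001]
contact_force: [0.5, 0.9, -1.0]
gripper_width: 0.732
```

```bash
python3 -c "
from h import *
st(); plan([609.7,13.6,82],-3.8)"
```

```text
t 32.85 p [609.5  14.2 185. ] q [ 0.16  0.47 -0.37  1.76  0.2   0.95 -1.93] g 0.732 F [ 0.5  0.9 -1. ]
[[0.998, -0.066, 0.002], [-0.066, -0.998, 0.002], [0.001, -0.002, -1.0]]
turn rv [-0.002 -0.001 -0.   ]
then shift [  0.2   0.6 103. ]
```

Request:
drive_tool:
  series: [-1,0,0.6,20,0,0,0,-1,0,0,35,0,0,0,-1,0,0,20,0,0,0,-1,0,0,10,0,0,0,-1,0,0,5,0,0,0,-1,0,0,0,0,0,0,-1,0,0,3,0,0,0,-1,0,0,3,0,0,0,-1,0,0,0,0,0,0]

```text
t: 33.98
eef_pos: [0.6095, 0.0131, 0.0878]
tool_rot: [-0.001, 0.999, -0.033, 0.0]
contact_force: [0.4, -0.9, -1.5]
gripper_width: 0.734
```

Request:
drive_tool:
  series: [-1,0,0,1.5,0,0,0,-1,0,0,0,0,0,0]

```text
t: 34.22
eef_pos: [0.6098, 0.0132, 0.0865]
tool_rot: [-0.001, 0.999, -0.033, 0.001]
contact_force: [1.7, 0.4, -0.8]
gripper_width: 0.735
```

Request:
drive_tool:
  series: [-1,0.3,0,1,0,0,0,-1,0,0,1,0,0,0,-1,0,0,0.5,0,0,0,-1,0,0,0,0,0,0]

```text
t: 34.72
eef_pos: [0.6102, 0.0133, 0.0854]
tool_rot: [-0.0, 0.999, -0.033, 0.001]
contact_force: [-2.8, -0.6, 12.2]
gripper_width: 0.731
```

The fourth is home too. I release and return to the keeper.

Request:
drive_tool:
  series: [1,0,0,0,0,0,0,1,0,0,0,0,0,0,1,0,0,0,0,0,0,1,0,0,-25,0,0,0,1,0,0,-50,0,0,0,-0.4,-17,45,-10,0,0,0,-0.4,-17,45,0,0,0,0,-0.4,-17,45,0,0,0,0,-0.4,-17,45,0,0,0,0,-0.4,0,0,0,0,0,0,-0.4,0,0,0,0,0,0]

```text
t: 36.1
eef_pos: [0.53, -0.1615, 0.1685]
tool_rot: [-0.001, 0.999, -0.033, 0.0]
contact_force: [-0.0, 1.1, 0.4]
gripper_width: 0.301
```

```bash
python3 -c "
from h import *
st(); c=cam('wrist'); t=cam('top','t14.png'); s=cam('side','s14.png')
cv2.imwrite('pics/m14.png',np.hstack([cv2.resize(c['pixels'],(440,330)),cv2.resize(s['pixels'][160:280,240:360],(330,330),interpolation=cv2.INTER_CUBIC)]))
cv2.imwrite('pics/w14.png',c['pixels'])
for x in sleeves(t,z=.076,amax=800): print('top',x)
H=hsv(t);y=cv2.inRange(H,(20,120,60),(36,255,255));y[:150]=0;y[320:]=0
for a,ce,l in blobs(y,100): print(a,ce,ray(t,*ce,.004)*1000)
"
```

```text
t 36.1 p [ 530.  -161.5  168.5] q [ 0.46  0.4  -0.34  1.91  0.17  0.86 -1.61] g 0.301 F [-0.   1.1  0.4]
[[0.998, -0.066, 0.0], [-0.066, -0.998, 0.002], [0.0, -0.002, -1.0]]
top (array([526.1, 268.4]), array([ 432.6, -555.5,   76. ]), np.float64(32.7))
top (array([306.8, 260.5]), array([456.7,  27.2,  76. ]), np.float64(28.5))
top (array([312. , 203.7]), array([606.6,  13.1,  76. ]), np.float64(29.0))
top (array([481.8, 172.5]), array([ 689.6, -441.7,   76. ]), np.float64(35.7))
top (array([220.6, 121. ]), array([827.1, 254.3,  76. ]), np.float64(28.4))
top (array([147.5,  96.2]), array([892.8, 446.9,  76. ]), np.float64(55.4))
1131 [358.50397878 234.08841733] [ 529.67223382 -116.5658191     4.        ]
```

View pics/m14.png

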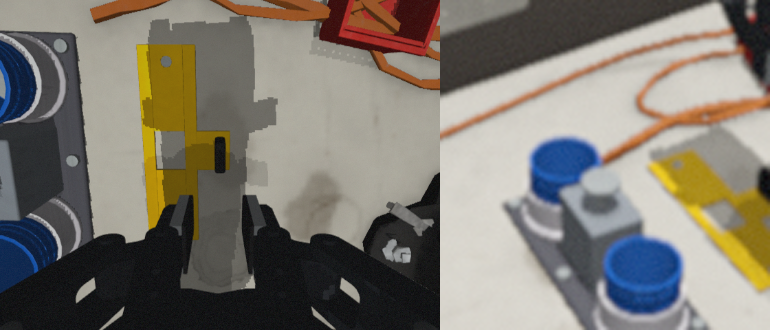

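Both stacks sit level in the side view. The plate is undisturbed, with the lug at (220,155) in the left picture. I compute the grasp.

```bash
python3 -c "
from h import *
c=cam('wrist'); g=cv2.cvtColor(c['pixels'],cv2.COLOR_BGR2GRAY)
m=(g<45).astype(np.uint8); m[:180]=0;m[265:]=0;m[:,:300]=0;m[:,345:]=0
for a,ce,l in blobs(m,150):
    r=cv2.minAreaRect(np.argwhere(l)[:,::-1].astype(np.float32)); print(r,ray(c,*r[0],.034)*1000)
    q=np.argwhere(l); print(q.min(0),q.max(0))
k=640/440
for u,v in [(137,44),(195,44),(198,131),(229,131),(229,170)]: print(np.round(ray(c,u*k,v*k,.004)*1000,1))
st()"
```

```text
((321.5, 226.0), (52.0, 15.0), 90.0) [ 531.94625555 -162.64856975   34.        ]
[200 314] [252 329]
[634.3 -92.    4. ]
[ 630.9 -145.1    4. ]
[ 550.7 -141.3    4. ]
[ 548.8 -171.9    4. ]
[ 508.6 -169.7    4. ]
t 36.3 p [ 530.4 -160.6  168.5] q [ 0.46  0.4  -0.34  1.91  0.17  0.86 -1.61] g 0.299 F [ 0.3  0.6 -0.8]
[[0.998, -0.064, 0.0], [-0.064, -0.998, 0.002], [0.0, -0.002, -1.0]]
```

Request:
drive_tool:
  series: [-0.4,0,2,45,0,0,0,-0.4,0,0,45,0,0,0,-0.4,0,0,30,0,0,0,-0.4,0,0,0,0,0,0,-0.4,0,0,20,0,0,0,-0.4,0,0,0,0,0,0,-0.4,0,0,0,0,0,0]

```text
t: 37.17
eef_pos: [0.5307, -0.1639, 0.0299]
tool_rot: [-0.0, 0.999, -0.033, 0.001]
contact_force: [-0.1, -0.1, 0.6]
gripper_width: 0.301
```

Request:
drive_tool:
  series: [-1,0,0,0,0,0,0,-1,0,0,0,0,0,0,-1,0,0,0,0,0,0,-1,0,0,0,0,0,0]
  force: 80

```text
t: 37.67
eef_pos: [0.5305, -0.164, 0.0299]
tool_rot: [-0.0, 0.999, -0.033, 0.001]
contact_force: [-1.0, 1.1, 5.9]
gripper_width: 0.1
```

Request:
drive_tool:
  series: [-1,0,0,-20,0,0,0,-1,0,0,-50,0,0,0,-1,0,0,-50,0,0,0,-1,0,0,-45,0,0,0.015,-1,0,0,0,0,0,0.015,-1,0,0,0,0,0,0,-1,0,0,0,0,0,0]

```text
t: 38.55
eef_pos: [0.5285, -0.1639, 0.1919]
tool_rot: [-0.001, 0.999, -0.048, -0.002]
contact_force: [0.0, 0.5, -2.3]
gripper_width: 0.099
```

```bash
cat > kp.py <<'E'
from h import *
c=cam('wrist','w15.png'); o=bot.get_obs(); st()
# plate corners in hand: yellow mask, plane = plate top
H=hsv(c); y=cv2.inRange(H,(20,120,50),(36,255,255)); 
cv2.imwrite('pics/w15c.png',cv2.resize(c['pixels'],(480,360)))
E
python3 kp.py
```

```text
t 38.6 p [ 528.6 -163.9  192. ] q [ 0.47  0.37 -0.35  1.89  0.16  0.91 -1.62] g 0.096 F [ 0.5 -0.7 -1.9]
[[0.995, -0.096, -0.003], [-0.096, -0.995, 0.002], [-0.003, -0.002, -1.0]]
```

View pics/w15c.png

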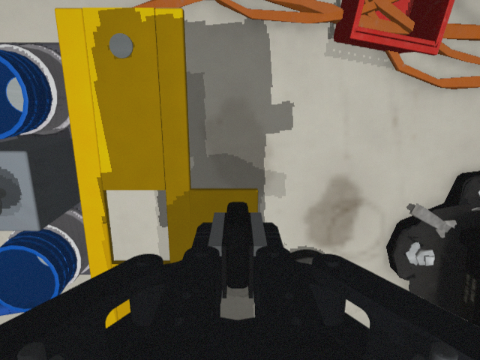

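The plate is held level, with its far end at row 8 and the eye spanning rows 190–262. I compute its offset in the hand.

```bash
python3 -c "
from h import *
c=cam('wrist'); o=bot.get_obs(); p=np.array(o['eef_pos'])*1000; M=rot().as_matrix(); k=4/3
st()
z=(p[2]-29.9+4)/1000
for n,u,v in [('fl',55,8),('fr',185,8),('eye fl',105,190),('eye fr',166,190),('eye nl',113,262),('eye nr',169,261),('tab',258,190)]:
    q=ray(c,u*k,v*k,z)*1000-p; print(n,'keeper-frame rel tcp: x %.1f y %.1f'%(-q@M[:,1],-q@M[:,0]))
"
python3 - <<'E'
from path import *
h=29.9
W=[(-23,150,29),(-23,92.5,29),(-6.5,92.5,29),(-6.5,91,25),(-6.5,89,20),(-6.5,87,15),(-6.5,85,10),(-6.5,83,5),(-7,81.5,0),(-15,81.5,0),(-15,78,0)]
rows(W,h)
for w in W: print(w,tcp(*w,h).round(1))
E
```

```text
t 38.65 p [ 528.8 -163.9  192.1] q [ 0.47  0.37 -0.35  1.89  0.16  0.91 -1.62] g 0.101 F [ 0.2  0.5 -3.1]
[[0.995, -0.096, -0.003], [-0.096, -0.995, 0.002], [-0.003, -0.002, -1.0]]
fl keeper-frame rel tcp: x 77.1 y -98.0
fr keeper-frame rel tcp: x 22.7 y -98.0
eye fl keeper-frame rel tcp: x 64.9 y -18.1
eye fr keeper-frame rel tcp: x 35.4 y -18.1
eye nl keeper-frame rel tcp: x 65.1 y 20.9
eye nr keeper-frame rel tcp: x 36.1 y 20.4
tab keeper-frame rel tcp: x -9.2 y -18.1
(-23, 92.5, 29) y 27.9 z 50.3 wx 0.000
(-6.5, 92.5, 29) y -14.4 z 8.0 wx 0.000
(-6.5, 91, 25) y -1.4 z -1.1 wx -0.070
(-6.5, 89, 20) y -1.8 z -1.2 wx -0.087
(-6.5, 87, 15) y -2.0 z -1.1 wx -0.087
(-6.5, 85, 10) y -2.2 z -1.1 wx -0.087
(-6.5, 83, 5) y -2.3 z -1.1 wx -0.087
(-7, 81.5, 0) y -2.0 z -1.6 wx -0.087
(-15, 81.5, 0) y 8.0 z 0.0 wx 0.000
(-15, 78, 0) y 0.0 z 3.5 wx 0.000
(-23, 150, 29) [-68.1 159.2]
(-23, 92.5, 29) [-68.1 101.7]
(-6.5, 92.5, 29) [-51.6 101.7]
(-6.5, 91, 25) [-50.9 103.3]
(-6.5, 89, 20) [-49.6 105.1]
(-6.5, 87, 15) [-48.  106.8]
(-6.5, 85, 10) [-46.2 108.4]
(-6.5, 83, 5) [-44.  109.7]
(-7, 81.5, 0) [-42.  111.4]
(-15, 81.5, 0) [-50.  111.4]
(-15, 78, 0) [-50.  107.9]
```

Request:
drive_tool:
  series: [-1,-5,-56,0,0,0,0,-1,-5.5,-60,0,0,0,0,-1,0,0,0,0.169,0,0,-1,0,0,0,0.169,0,0,-1,0,0,0,0.168,0,0,-1,0,0,0,0,0,0,-1,0,0,0,0,0,0]

```text
t: 39.52
eef_pos: [0.5302, -0.0468, 0.1934]
tool_rot: [-0.25, 0.967, -0.046, 0.011]
contact_force: [-0.0, 0.8, -1.7]
gripper_width: 0.099
```

```bash
cat >> h.py <<'E'
JC=np.array([534.4,20.6]); JX=np.array([.0958,.9954]); JY=np.array([-.9954,.0958])
def togo(x,z,y=-1.6):
    jig(); o=bot.get_obs(); p=np.array(o['eef_pos'])*1000; d=np.r_[JC+x*JX+y*JY,z]-p; print('shift in tool axes',np.round(rot().inv().apply(d),1))
E
python3 -c "
from h import *
togo(-68.1,159.2); togo(-68.1,101.7)"
```

```text
t 39.52 jig x -67.5 y -2.3 z 193.4 tilt -28.9 yaw -5.4 g 0.099 F [-0.   0.8 -1.7]
shift in tool axes [-0.7 17.1 29.7]
t 39.52 jig x -67.5 y -2.3 z 193.4 tilt -28.9 yaw -5.4 g 0.099 F [-0.   0.8 -1.7]
shift in tool axes [-0.6 44.9 80. ]
```

Request:
drive_tool:
  series: [-1,0,18,31,0,0,0,-1,-0.5,18,32,0,0,0,-1,0,0,0,0,0,0,-1,0,5,9,0,0,0,-1,0,0,0,0,0,0,-1,0,0,0,0,0,0]

```text
t: 40.28
eef_pos: [0.5304, -0.0485, 0.1117]
tool_rot: [-0.25, 0.967, -0.046, 0.013]
contact_force: [-0.6, 0.2, -1.5]
gripper_width: 0.097
```

```bash
python3 -c "
from h import *
togo(-68.1,101.7); togo(-51.6,101.7)
s=cam('side')['pixels'][170:290,240:360]; c=cam('wrist')
cv2.imwrite('pics/m16.png',np.hstack([cv2.resize(c['pixels'],(440,330)),cv2.resize(s,(330,330),interpolation=cv2.INTER_CUBIC)]))"
```

```text
t 40.27 jig x -69.2 y -2.6 z 111.7 tilt -29.0 yaw -5.5 g 0.097 F [-0.6  0.2 -1.5]
shift in tool axes [-1.   3.9  9.2]
t 40.27 jig x -69.2 y -2.6 z 111.7 tilt -29.0 yaw -5.5 g 0.097 F [-0.6  0.2 -1.5]
shift in tool axes [ -1.  -10.5  17.2]
```

View pics/m16.png

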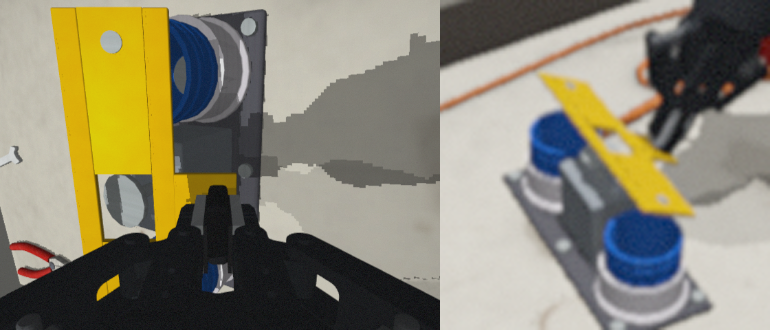

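The head shows inside the eye at (128,202) in the left picture, slightly off the eye's middle at row 207. I check this against the projection numerically.

```bash
python3 -c "
from h import *
k=640/440
c=cam('wrist'); o=bot.get_obs(); p=np.array(o['eef_pos'])*1000; M=rot().as_matrix()
print('head proj',proj(c,[.5344,.0206,.104])/k, 'front rim',[np.round(proj(c,[.5344+dx,.0206,.104])/k,1) for dx in (.017,-.017)])
# eye corners predicted from in-hand offset (keeper origin rel tcp: x50.2,y1.6,z-29.9), top face
def K(x,y,z): 
    q=p + M@np.array([-(y+1.6),-(x+50.2),-(z-29.9)]); return np.round(proj(c,q/1000)/k,1)
for x,y in [(-15,-20),(15,-20),(15,20),(-15,20)]: print('eye',x,y,K(x,y,4),K(x,y,0))
print('far corners',K(27,-100,4),K(-27,-100,4))
# row extents of head (grey, light) in eye columns
g=c['pixels']; H=hsv(c)
for u in (115,122,128,134,140):
    U=int(u*k); print(u,[(int(v/k),g[v,U].tolist()) for v in range(240,356,5)])
" | cut -c1-900
```

```text
head proj [123.16029272 200.57808752] front rim [array([118.7, 172.9]), array([127.5, 227.1])]
eye -15 -20 [152.9 174.4] [154.5 172.2]
eye 15 -20 [ 96.1 174.4] [ 99.  172.2]
eye 15 20 [103.8 242.1] [106.4 238.5]
eye -15 20 [157.  242.1] [158.4 238.5]
far corners [50.7  7.2] [169.1   7.2]
115 [(165, [10, 195, 220]), (168, [10, 195, 220]), (171, [10, 196, 221]), (175, [87, 89, 84]), (178, [85, 84, 82]), (182, [84, 83, 79]), (185, [85, 83, 80]), (189, [84, 85, 80]), (192, [84, 82, 79]), (195, [83, 84, 82]), (199, [84, 85, 82]), (202, [87, 86, 83]), (206, [85, 86, 83]), (209, [83, 84, 81]), (213, [85, 86, 82]), (216, [86, 89, 85]), (220, [157, 167, 170]), (223, [181, 197, 200]), (226, [182, 195, 200]), (230, [183, 197, 201]), (233, [185, 195, 199]), (237, [178, 192, 195]), (240, [23, 24, 25]), (244, [22, 18, 18])]
122 [(165, [10, 192, 222]), (168, [10, 191, 222]), (171, [10, 191, 221]), (175, [152, 151, 146]), (178, [169, 170, 164]), (182, [168, 168, 161]), (185, [163, 165, 157]), (189, [165, 164, 159]), (192, [169, 167, 162]), (195, [164, 166, 158]), (199, [169, 168, 162]), (202, [166, 
[... 1258 characters left out ...]
3, [167, 169, 162]), (226, [173, 187, 189]), (230, [184, 199, 203]), (233, [22, 24, 16]), (237, [23, 20, 19]), (240, [29, 28, 20]), (244, [25, 26, 18])]
140 [(165, [10, 191, 222]), (168, [10, 193, 222]), (171, [10, 190, 221]), (175, [76, 72, 68]), (178, [78, 76, 70]), (182, [78, 76, 69]), (185, [70, 70, 68]), (189, [68, 70, 68]), (192, [160, 160, 154]), (195, [166, 166, 159]), (199, [167, 168, 162]), (202, [170, 169, 162]), (206, [169, 169, 162]), (209, [170, 171, 163]), (213, [172, 171, 164]), (216, [167, 169, 162]), (220, [165, 163, 160]), (223, [71, 72, 70]), (226, [173, 185, 188]), (230, [168, 184, 189]), (233, [28, 28, 25]), (237, [25, 18, 18]), (240, [29, 27, 28]), (244, [29, 29, 29])]
```

The stud matches the prediction within about 1 mm, so the alignment is good. I lower the plate and hook it.

Request:
drive_tool:
  series: [-1,0,2,4,0,0,0,-1,0,2,5,0,0,0,-1,0,0,0,0,0,0,-1,0,0,0,0,0,0]

```text
t: 40.92
eef_pos: [0.5298, -0.0475, 0.1009]
tool_rot: [-0.251, 0.967, -0.047, 0.012]
contact_force: [0.5, -1.1, -2.0]
gripper_width: 0.104
```

```bash
python3 -c "
from h import *
togo(-52.2,101.7,-2.4)"
```

```text
t 40.92 jig x -68.2 y -1.9 z 100.9 tilt -29.1 yaw -5.5 g 0.104 F [ 0.5 -1.1 -2. ]
shift in tool axes [  0.5 -14.4   7.1]
```

Request:
drive_tool:
  series: [-1,0.2,-5,2.5,0,0,0,-1,0.2,-5,2.5,0,0,0,-1,0,-4,2,0,0,0,-1,0,0,0,0,0,0,-1,0,0,0,0,0,0]

```text
t: 41.55
eef_pos: [0.5318, -0.0322, 0.1016]
tool_rot: [-0.25, 0.967, -0.047, 0.012]
contact_force: [0.4, -0.7, -1.9]
gripper_width: 0.101
```

```bash
python3 -c "
from h import *
togo(-52.2,101.7,-2.4)"
```

```text
t 41.55 jig x -52.8 y -2.4 z 101.6 tilt -29.0 yaw -5.5 g 0.101 F [ 0.4 -0.7 -1.9]
shift in tool axes [-0.  -0.6  0.2]
```

Hooked with no contact. I level it in two stages.

Request:
drive_tool:
  series: [-1,0,-2,-1,-0.07,0,0,-1,0,-1.8,-1.2,-0.087,0,0,-1,0,-2,-1.1,-0.087,0,0,-1,0,0,0,0,0,0,-1,0,0,0,0,0,0]

```text
t: 42.18
eef_pos: [0.5319, -0.0287, 0.1068]
tool_rot: [-0.131, 0.99, -0.048, 0.006]
contact_force: [-0.7, -0.7, -0.8]
gripper_width: 0.098
```

```bash
python3 -c "
from h import *
togo(-48.6,106.8,-2.4)"
```

```text
t 42.17 jig x -49.4 y -2.2 z 106.8 tilt -15.1 yaw -5.5 g 0.098 F [-0.7 -0.7 -0.8]
shift in tool axes [ 0.2 -0.7  0.2]
```

Request:
drive_tool:
  series: [-1,0,-2.4,-1.1,-0.087,0,0,-1,0,-2.5,-1.1,-0.087,0,0,-1,0,-2.2,-1.6,-0.087,0,0,-1,0,0,0,0,0,0,-1,0,0,0,0,0,0]

```text
t: 42.8
eef_pos: [0.5323, -0.0232, 0.1115]
tool_rot: [-0.002, 0.999, -0.049, -0.001]
contact_force: [-0.4, -0.4, -1.8]
gripper_width: 0.098
```

```bash
python3 -c "
from h import *
togo(-50.8,108,-2.4)"
```

```text
t 42.80 jig x -43.8 y -2.1 z 111.5 tilt -0.2 yaw -5.6 g 0.098 F [-0.4 -0.4 -1.8]
shift in tool axes [0.3 7.  3.5]
```

Request:
drive_tool:
  series: [-1,0.2,4,0,0,0,0,-1,0,3,0,0,0,0,-1,0,0,0,0,0,0,-1,0,0,2.5,0,0,0,-1,0,0,1.2,0,0,0,-1,0,0,0,0,0,0]

```text
t: 43.55
eef_pos: [0.5321, -0.0287, 0.1082]
tool_rot: [-0.001, 0.999, -0.048, -0.0]
contact_force: [0.3, 1.1, -1.8]
gripper_width: 0.099
```

```bash
python3 -c "
from h import *
togo(-50.8,108,-2.4)"
```

```text
t 43.55 jig x -49.3 y -2.5 z 108.2 tilt -0.1 yaw -5.5 g 0.099 F [ 0.3  1.1 -1.8]
shift in tool axes [-0.1  1.5  0.2]
```

Request:
drive_tool:
  series: [-1,0,1.3,0,0,0,0,-1,0,0,0.5,0,0,0,-1,0,0,0.5,0,0,0,-1,0,0,0,0,0,0,-0.5,0,0,0,0,0,0,-0.5,0,0,0,0,0,0,-0.5,0,0,0,0,0,0,-0.5,0,0,-15,0,0,0,-0.5,0,0,-40,0,0,0,-0.5,0,30,-40,0,0,0,-0.5,0,55,0,0,0,0,-0.5,0,55,0,0,0,0]

```text
t: 45.05
eef_pos: [0.5192, -0.171, 0.2041]
tool_rot: [-0.001, 0.999, -0.047, 0.002]
contact_force: [0.1, 0.1, -0.7]
gripper_width: 0.251
```

Request:
drive_tool:
  series: [-0.5,0,50,0,0,0,0,-0.5,0,50,0,0,0,0,-0.5,0,0,0,0,0,0,-0.5,0,0,0,0,0,0]

```text
t: 45.55
eef_pos: [0.5093, -0.2687, 0.2025]
tool_rot: [-0.001, 0.999, -0.048, 0.0]
contact_force: [0.3, 0.9, 0.0]
gripper_width: 0.25
```

```bash
python3 -c "
from h import *
st(); t=cam('top','t20.png'); s=cam('side','s20.png')
# plate corners in side view if level at 82mm, and head centre
jc=np.array([535,19.8])
def W(x,y,z): return np.r_[jc+x*JX+y*JY,z]/1000
for nm,c in (('top',t),('side',s)):
    H=hsv(c);y=cv2.inRange(H,(20,110,50),(37,255,255)); m=np.zeros_like(y); a=np.array([proj(c,W(0,0,82))]).ravel().astype(int); m[a[1]-75:a[1]+75,a[0]-75:a[0]+75]=1; y=y*m
    b=max(blobs(y>0,50),key=lambda q:q[0]); cn=cv2.findContours(b[2].astype(np.uint8),cv2.RETR_EXTERNAL,cv2.CHAIN_APPROX_NONE)[0][0].reshape(-1,2).astype(float)
    for k in [(-27,-100),(27,-100),(27,100),(-27,100)]:
        q=proj(c,W(*k,82)); i=np.argmin(np.linalg.norm(cn-q,axis=1)); print(nm,k,'pred',q.round(1),'nearest edge',cn[i])
    print(nm,'area',b[0],'pred',cv2.contourArea(np.array([proj(c,W(*k,82)) for k in [(-27,-100),(27,-100),(27,100),(-27,100)]],np.float32)))
    r=cv2.minAreaRect(cn.astype(np.float32)); print(r)
c=t
for k in [(-27,-100),(27,-100),(27,100),(-27,100)]: pass
for x in sleeves(t,z=.076,amax=800,amin=20): print(x)
"
```

```text
t 45.55 p [ 509.3 -268.7  202.5] q [ 0.48  0.37 -0.13  1.84  0.06  0.93 -1.34] g 0.25 F [0.3 0.9 0. ]
[[0.995, -0.096, 0.001], [-0.096, -0.995, 0.002], [0.001, -0.002, -1.0]]
top (-27, -100) pred [323.3 193.8] nearest edge [323. 194.]
top (27, -100) pred [302.8 191.8] nearest edge [304. 192.]
top (27, 100) pred [295.7 267.7] nearest edge [297. 266.]
top (-27, 100) pred [316.3 269.6] nearest edge [315. 268.]
top area 1488 pred 1569.7568358280696
((315.5655822753906, 231.2786865234375), (32.68340301513672, 76.68377685546875), 5.19442892074585)
side (-27, -100) pred [290.4 206.2] nearest edge [290. 207.]
side (27, -100) pred [270.7 212.2] nearest edge [272. 212.]
side (27, 100) pred [307.9 263.2] nearest edge [308. 262.]
side (-27, 100) pred [329.6 255.4] nearest edge [327. 255.]
side area 1188 pred 1298.8669821140356
((303.46002197265625, 230.780029296875), (67.80000305175781, 33.400001525878906), 53.13010025024414)
(array([276.3, 286.9]), array([388.2, 107.3,  76. ]), np.float64(14.2))
(array([526.7, 268.5]), array([ 432.5, -557. ,   76. ]), np.float64(32.0))
(array([481.6, 172.5]), array([ 689.7, -441.1,   76. ]), np.float64(35.6))
(array([220.7, 120.9]), array([827.2, 254.2,  76. ]), np.float64(28.3))
(array([147.9,  96.4]), array([892.3, 445.8,  76. ]), np.float64(54.7))
```

```bash
python3 -c "
from h import *
t=cam('top');a=cv2.imread('pics/top0.png')
for d in (-21,-16,-8,0,8,16,21):
    q=proj(t,np.r_[np.array([535,19.8])+d*JX,104]/1000).round().astype(int); print(d,q,t['pixels'][q[1],q[0]].tolist())
d=cv2.absdiff(a,t['pixels']).max(2); 
for n,p in dict(marker=(262,288),tin=(183,180),spanner=(172,239)).items(): print(n,'changed px',int((d[p[1]-10:p[1]+10,p[0]-20:p[0]+20]>40).sum()))
bot.hand_in()"
```

```text
-21 [318 231] [30, 201, 214]
-16 [316 231] [154, 198, 205]
-8 [313 230] [202, 200, 199]
0 [309 230] [201, 200, 198]
8 [306 230] [200, 199, 197]
16 [303 229] [137, 198, 207]
21 [301 229] [30, 194, 206]
marker changed px 0
tin changed px 0
spanner changed px 0
the job is handed in; nothing more can be done
```

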